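# Fetch the level from behind the screw jars

## Robot

A 7-joint arm with a two-finger parallel gripper is mounted at the origin on a cart in front of the work surface, level with it; the furniture and walls round the work are solid. World frame = base frame: x ahead of the robot, y to its left, z up, the work surface at z = 0. Lengths are in mm, angles in rad, forces in N, time in s.
With the tool pointing down it reaches from about 400 to 850 mm from the base axis. Payload 6.9 kg.
Tool frame: the origin (TCP) lies midway between the tips of the shut fingers; the grasp point (between the pads) lies 19 mm behind it (hold_point_z is the distance from the TCP to the grasp point, in mm); z points along the fingers, x is the direction in which the jaws open and shut, and the axes are right-handed (so a half turn about z gives the same grasp; the last joint's range is limited). The gripper opens to 85 mm and grips with 20 to 120 N. Pads are 22 mm wide; open, the fingers measure 114 mm over their backs; the gripper's body (76 mm by 85 mm) begins 54 mm behind the grasp point. The pads swing forward as they close: fully open they stand 13 mm farther back than shut.
Start: joints at [1.373, 0.507, -0.238, 1.5, 0.126, 1.149, -0.155], TCP at [186.938, -596.377, 231.275] pointing down, gripper open.
Joint ranges: [-3.08, 3.08], [-0.24, 2.05], [-1.43, 1.35], [0, 2.5], [-1.52, 4.66], [0.17, 1.96], [-2.89, 2.89]. Speed limits (rad/s): [2.39, 2.39, 3.14, 3.14, 3.14, 3.14, 3.14].

## Interface

Orientations are given as a rotation vector (axis times angle).
In Python, from rig import * gives the robot as it stands.
- The arm moves only by the tool carry_out, never from a script. Its argument "moves" is a list of rows, each a list of 2 entries, a list of its own where there are three numbers: the shift along the tool's x, y, z in units of 25 mm (1.0 is 25 mm), then the turn about the tool's z in units of 6 degrees (1.0 is 6 degrees). A call has 1 to 5 rows; each row is the pose to reach, as a shift and turn from the pose measured when the call began, along the tool's axes at that moment; what a row does not reach only later rows make up. A row lasts 1/10 s, in which the tool goes at most 50 mm and 8.59 degrees, less where a joint would pass 70% of its speed; a pose out of reach is approached as far as the arm can. A call with a gripper value outside its range is refused whole. "claw" is the closure in counts, from 0 (fully open) to 255 (shut), set as the call begins (left out, the last holds). The fingers move at their own pace and stop on an object; the grip force is fixed at half the most. Time passes only in rows, so rows that repeat a pose let the fingers close. It gives the time, the measured TCP pose, the force and the opening at its end, in the units of the state.
- sense(): the state, without advancing time (a new reading comes with each control period).
- get_image(name): name is "scene" or "side" or "wrist"; returns the picture (400x640x3 uint8, red, green, blue); there is no depth.
- camera_info(name): a dict with "fx", "fy", "cx", "cy" (pixels), "R" (3x3) and "t" (3): a world point X has camera coordinates R X + t. Camera axes: x right, y down, z forward; pixel columns grow to the right and rows downward; lengths in mm; the calibration is good to about 2 mm. The wrist camera is an equidistant fisheye: a pixel r from the principal point sees the ray r / f radians off the axis. A picture is of the moment at which its call begins: read the wrist's pose just before it. camera_info takes no time and is no camera call; for the wrist camera it gives the pose at the moment of the call.
- finish_job(): hands the job in, once; it reports no verdict.
The state is a dict: "clock": time; "joints": joint angles; "qd": joint speeds; "joint_efforts": joint torques, N m; "eef_pos": TCP position; "tcp_rot": TCP orientation; "force": force on the tool from outside, world axes, zero at the start; "ft_torque": the same for the moment, N m; "gripper_width": finger opening in mm.
Only numpy, scipy, OpenCV 4.12 (cv2) and the standard library are available. Lean on these libraries where they do the work, as an engineer would, in place of code of your own. Each camera call takes 0.05 s, during which the arm holds its last target.

## Task

The level is stuck behind the screw jars: first set all three jars upright in the blue side tray, then fetch the blue level and stand it on the middle of the wooden plank, on its long edge and lengthwise along the plank. Only then put the jars back, each upright in the middle of the coaster of its own lid's colour (they may have been standing mixed up). Do not knock a jar over, and leave the paint brush and the pencil lying where they are.

Things in the scene. Friction and masses are not known exactly. Their poses are not given: they have to be found in the camera images.
- jar_red: Glass jar of screws with a red screw lid, standing upright; round, 64 mm across and 86 mm high with its lid (the lid is the top 16 mm and 4 to 6 mm narrower). Origin: centre of its underside, z up; its yaw does not matter.
- jar_yellow: Glass jar of screws with a yellow screw lid, standing upright; round, 68 mm across and 91 mm high with its lid (the lid is the top 16 mm and 4 to 6 mm narrower). Origin: centre of its underside, z up; its yaw does not matter.
- jar_black: Glass jar of screws with a black screw lid, standing upright; round, 60 mm across and 76 mm high with its lid (the lid is the top 16 mm and 4 to 6 mm narrower). Origin: centre of its underside, z up; its yaw does not matter.
- coaster_red: Flat round red coaster, 84 mm across and 3 mm thick, fixed on a thin grey bench liner (3 mm thick). The three coasters lie in a row, 105 mm apart, running roughly along y. At the start some jar stands on it and only its edge shows. It is the home of the jar with the red lid. Origin: centre of its underside, so its top is 3 mm above that (6 mm above the bench).
- coaster_yellow: Flat round yellow coaster, 84 mm across and 3 mm thick, fixed on a thin grey bench liner (3 mm thick). The three coasters lie in a row, 105 mm apart, running roughly along y. At the start some jar stands on it and only its edge shows. It is the home of the jar with the yellow lid. Origin: centre of its underside, so its top is 3 mm above that (6 mm above the bench).
- coaster_black: Flat round black coaster, 84 mm across and 3 mm thick, fixed on a thin grey bench liner (3 mm thick). The three coasters lie in a row, 105 mm apart, running roughly along y. At the start some jar stands on it and only its edge shows. It is the home of the jar with the black lid. Origin: centre of its underside, so its top is 3 mm above that (6 mm above the bench).
- level: Blue torpedo level, 230 mm long (its own x), 20 mm thick where it is gripped and 27 mm at its edges (y), 40 mm high (z), standing on its long edge on the grey liner behind the row of jars, 7 to 24 mm from them, too close for a gripper. Origin: centre of its underside. A fixed tall white bucket (180 mm across, about x = 0.60, y = 0.15) stands left of the liner: draw the level back to about x = 0.43 before carrying it left.
- side_tray: Empty shallow blue tray, fixed: 115 mm (its x) by 320 mm (its y, roughly along the row of jars), 18 mm high outside, walls and floor 5 mm thick; room for three jars in a row along its y at 100 mm spacing. Origin: centre of its underside. A paint brush lies on the bench to the right of it, around x = 0.51, y = -0.53.
- plank: Plain light wooden plank with four screw heads, fixed on the bench: 260 mm long (its own x), 85 mm wide (y), 20 mm thick. Origin: centre of its underside, so its top is 20 mm above that. A flat pencil (8 mm high, 170 mm long) lies on the bench at about x = 0.335, y = -0.02, on the robot's side of the plank.
Mind the look-alikes: they are no part of the job. Leave any green or turquoise look-alike of the jar_black alone.

How it is judged:
By the outcome, as a careful person would: the job done as asked, in the order asked, and still so for the second after the job is handed in, with the robot touching nothing.
It also fails if it takes over 125 s, if anything falls off the work surface, if the arm or the gripper's body presses on something with over 40 N, if the wrist force passes 120 N, or if a joint passes its speed limit or range.

## Working session

There is one attempt and no reset: what is moved stays moved. The work goes in short steps, Python scripts to look and compute and a tool call to move; the robot and the scene stay as the last step left them, time stands still between calls to the robot, and variables do not carry over. Pictures are saved under pics/ and viewed, and the job is handed in when it is done.

Besides the shell and the picture viewer there is one more tool, called after "Emit:" as name([rows], argument=value, ...), one row to a line, values as JSON. carry_out: Moves the arm, as the interface text tells. Its arguments: {"type":"object","properties":{"moves":{"type":"array","items":{"type":"array"}},"claw":{"type":"number"}},"required":["moves"]}

```bash
ls; mkdir -p pics
python3 - <<'E'
from rig import *
import cv2
s=sense();print({k:(v if not hasattr(v,'round') else v.round(3) if hasattr(v,'tolist') else v) for k,v in s.items()})
for n in ["scene","side","wrist"]:
    im=get_image(n);cv2.imwrite(f"pics/{n}0.png",im[:,:,::-1])
    print(n,camera_info(n))
E
```

```text
pics
{'clock': 0.0, 'joints': array([ 1.372,  0.508, -0.238,  1.501,  0.126,  1.149, -0.155]), 'qd': array([ 0.   , -0.   ,  0.   , -0.   , -0.   , -0.   , -0.001]), 'joint_efforts': array([ 1.0000e-03, -6.2058e+01, -2.1870e+00, -2.4965e+01,  1.3000e-02,
        1.2000e-02,  0.0000e+00]), 'eef_pos': array([ 186.741, -595.92 ,  230.428]), 'tcp_rot': array([-2.531e+00,  1.859e+00,  2.000e-03]), 'force': array([-0.406,  0.402, -0.34 ]), 'ft_torque': array([ 0.007,  0.015, -0.003]), 'gripper_width': 85.1580669614645}
scene {'fx': 428.2148283596557, 'fy': 428.2148283596557, 'cx': 320.3600938817291, 'cy': 199.4530989780689, 'R': array([[-0.80888554, -0.58761214, -0.02039977],
       [-0.40313095,  0.5795238 , -0.70826379],
       [ 0.42800655, -0.56468057, -0.70565306]]), 't': array([249.00996138, 316.68094448, 873.6000162 ])}
side {'fx': 374.36399549167396, 'fy': 374.36399549167396, 'cx': 316.72894796147784, 'cy': 196.347105466023, 'R': array([[ 0.98239642,  0.18679593, -0.00213517],
       [ 0.16507275, -0.87338741, -0.45819801],
       [-0.08745436,  0.44977963, -0.88884758]]), 't': array([-408.79949602, -227.6564674 , 1145.08811716])}
wrist {'fx': 309.70691628693146, 'fy': 309.70691628693146, 'cx': 322.9432010014783, 'cy': 201.34329671281552, 'R': array([[ 0.29980097, -0.95400024, -0.00171069],
       [-0.90945392, -0.28634263,  0.30149868],
       [-0.28811966, -0.0888338 , -0.95346506]]), 't': array([-624.10616234,  -39.37767054,  380.91831384])}
```

View pics/scene0.png

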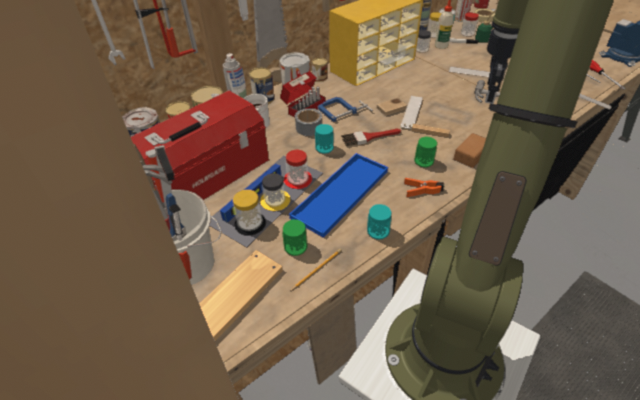

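View pics/side0.png

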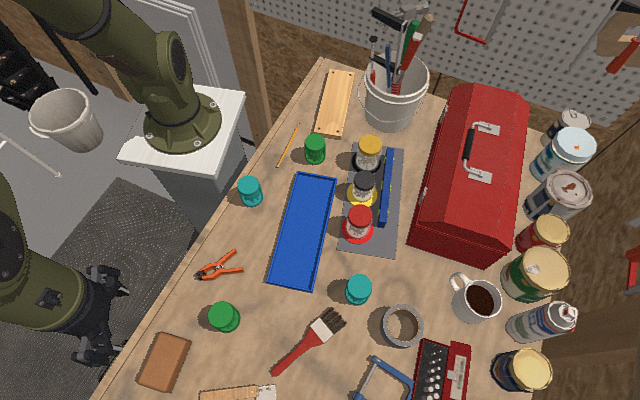

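View pics/wrist0.png

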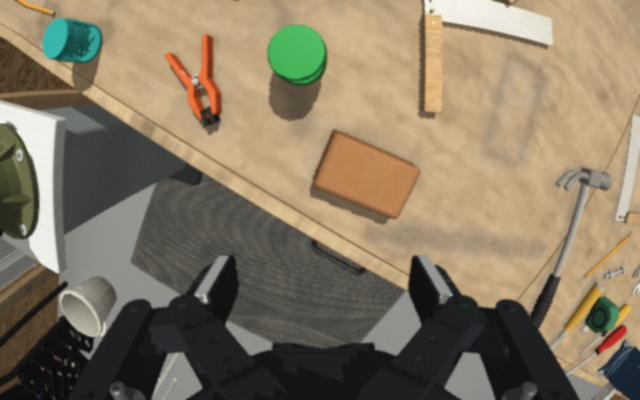

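Side view: the yellow-lid jar (369,150) is on the black coaster, black-lid (362,185) on yellow, and red-lid (358,222) on red. The level is at about (386,187), the tray (302,230) and the plank (334,102). Next I'll enlarge these areas.

```bash
cat > h.py <<'E'
from rig import *
import cv2, numpy as np, json
from scipy.spatial.transform import Rotation as Rn
def ray(ci,u,v,fish=False):
    x=(u-ci['cx'])/ci['fx'];y=(v-ci['cy'])/ci['fy']
    if fish:
        th=np.hypot(x,y); d=np.array([np.sin(th)*x/max(th,1e-9),np.sin(th)*y/max(th,1e-9),np.cos(th)])
    else: d=np.array([x,y,1.])
    return -ci['R'].T@ci['t'], ci['R'].T@d
def at(ci,u,v,z,fish=False):
    c,d=ray(ci,u,v,fish); return c+d*(z-c[2])/d[2]
def proj(ci,X,fish=False):
    p=ci['R']@np.asarray(X,float)+ci['t']
    if fish:
        r=np.hypot(p[0],p[1]);th=np.arctan2(r,p[2]);x,y=th*p[0]/r,th*p[1]/r
    else: x,y=p[0]/p[2],p[1]/p[2]
    return np.array([ci['fx']*x+ci['cx'],ci['fy']*y+ci['cy']])
def crop(im,x0,y0,x1,y1,k,name):
    c=cv2.resize(im[y0:y1,x0:x1,::-1],None,fx=k,fy=k,interpolation=cv2.INTER_CUBIC)
    for x in range((x0//10+1)*10,x1,10): cv2.line(c,((x-x0)*k,0),((x-x0)*k,8 if x%50 else 20),(0,0,255),1)
    for y in range((y0//10+1)*10,y1,10): cv2.line(c,(0,(y-y0)*k),(8 if y%50 else 20,(y-y0)*k),(0,0,255),1)
    cv2.imwrite('pics/'+name,c)
def go(X,yaw=None,s=None):
    """units to go to X (TCP) in tool axes; yaw= angle of tool x in world (mod pi)"""
    s=s or sense(); R=Rn.from_rotvec(s['tcp_rot']).as_matrix()
    u=R.T@(np.asarray(X)-s['eef_pos'])/25
    out=[u.round(2)]
    cur=np.arctan2(R[1,0],R[0,0])
    if yaw is not None:
        d=(yaw-cur+np.pi/2)%np.pi-np.pi/2   # world ccw
        out.append(round(-np.degrees(d)/6,2)) # tool z down
    out.append(('yaw',round(np.degrees(cur),1),'tilt',np.round(R[:,2],3)))
    return out
E
python3 - <<'E'
from h import *
im=cv2.imread('pics/side0.png')[:,:,::-1]
crop(im,325,120,425,270,4,'c1.png')
crop(im,255,50,405,170,5,'c2.png')
crop(im,250,160,350,300,4,'c3.png')
E
```

```text
(no output)
```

View pics/c1.png

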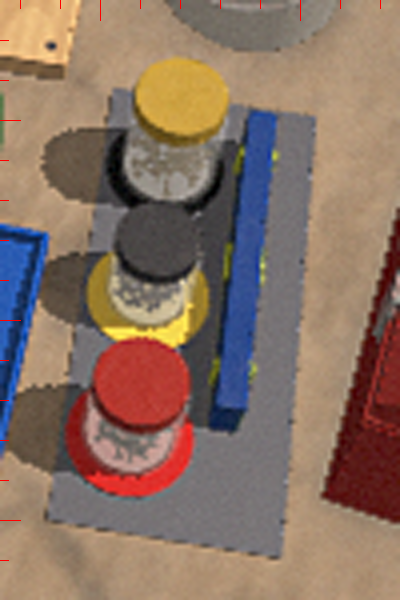

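View pics/c2.png

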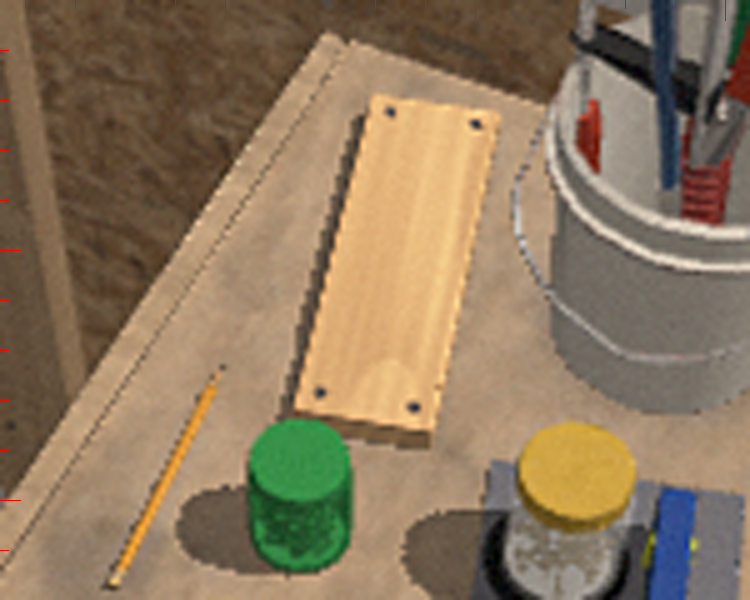

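View pics/c3.png

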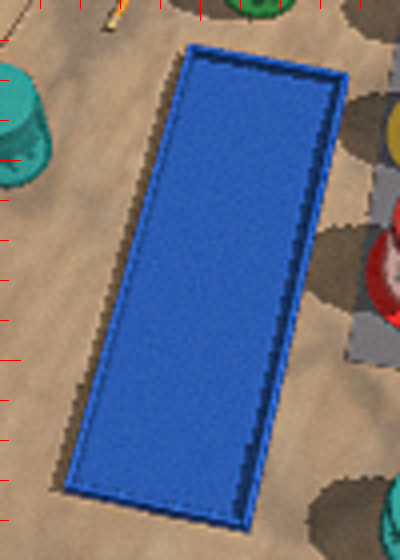

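Run:
```python
from h import *
ci=camera_info('side')
def P(o,k,p,z): return at(ci,o[0]+p[0]/k,o[1]+p[1]/k,z)[:2]
o=(325,120)
for n,p,z in [('jy',(182,97),97),('jb',(158,240),82),('jr',(141,382),92)]: print(n,P(o,4,p,z).round(1))
# coasters: left/right extents
for n,l,r,z in [('cblack',(106,160),(224,160),6),('cyel',(87,290),(210,290),6),('cred',(65,434),(193,434),6)]:
    a,b=P(o,4,l,z),P(o,4,r,z);print(n,((a+b)/2).round(1),np.linalg.norm(a-b).round(1))
def quad(n,o,k,ps,z):
    q=np.array([P(o,k,p,z) for p in ps]);c=q.mean(0)
    print(n,q.round(0).tolist(),'c',c.round(1),'sides',[np.linalg.norm(q[i]-q[(i+1)%4]).round(0) for i in range(4)],'ang long',[np.degrees(np.arctan2(*(q[a]-q[b])[::-1])).round(1) for a,b in((0,3),(1,2))])
quad('tray',(250,160),4,[(190,46),(346,74),(248,530),(66,490)],18)
quad('plank',(255,50),5,[(372,94),(499,120),(432,432),(294,411)],20)
quad('level',o,4,[(250,112),(277,112),(243,410),(213,405)],43)
quad('liner',o,4,[(112,88),(316,116),(282,557),(47,520)],3)
```

```text
jy [569.6 -46.4]
jb [ 568.7 -148.4]
jr [ 571.  -253.7]
cblack [567.7 -37.2] 84.6
cyel [ 570.1 -144. ] 84.2
cred [ 571.6 -251.8] 83.4
tray [[384.0, -118.0], [495.0, -120.0], [488.0, -439.0], [376.0, -436.0]] c [ 435.8 -278.5] sides [np.float64(110.0), np.float64(319.0), np.float64(112.0), np.float64(318.0)] ang long [np.float64(88.6), np.float64(88.9)]
plank [[405.0, 281.0], [489.0, 273.0], [486.0, 21.0], [403.0, 21.0]] c [445.7 149. ] sides [np.float64(85.0), np.float64(252.0), np.float64(82.0), np.float64(259.0)] ang long [np.float64(89.7), np.float64(89.2)]
level [[620.0, -11.0], [638.0, -8.0], [639.0, -238.0], [620.0, -238.0]] c [ 629.2 -123.7] sides [np.float64(19.0), np.float64(230.0), np.float64(19.0), np.float64(227.0)] ang long [np.float64(89.9), np.float64(90.0)]
liner [[521.0, 20.0], [671.0, 23.0], [678.0, -315.0], [529.0, -319.0]] c [ 599.8 -147.7] sides [np.float64(150.0), np.float64(338.0), np.float64(149.0), np.float64(339.0)] ang long [np.float64(91.2), np.float64(91.1)]
```

Run:
```python
from h import *
print(go([569.6,-46.4,200],np.pi/2))
ci=camera_info('side')
for p in [(409,250),(452,86),(440,120),(425,190)]: print(at(ci,*p,0).round(0),at(ci,*p,100).round(0))
print('green',at(ci,315,162,0).round(0),at(ci,315,143,80).round(0))
```

```text
[array([-16.4 , -21.19,   1.25]), np.float64(2.9), ('yaw', np.float64(-72.6), 'tilt', array([-0.   ,  0.001, -1.   ]))]
[ 710. -283.    0.] [ 691. -322.  100.]
[804. 299.  -0.] [775. 197. 100.]
[771. 153.   0.] [746.  66. 100.]
[ 740. -101.    0.] [ 718. -160.  100.]
green [424. -67.   0.] [423. -58.  80.]
```

Emit:
carry_out([
  [[-16.4,-21.2,1.25],2.9],
  [[-16.4,-21.2,1.25],2.9],
  [[-16.4,-21.2,1.25],2.9],
  [[-16.4,-21.2,1.25],2.9],
  [[-16.4,-21.2,1.25],2.9],
], claw=0)

```text
clock: 0.65
eef_pos: [330.3, -389.6, 219.4]
tcp_rot: [-2.221, 2.221, 0.002]
force: [1.1, -0.1, -0.6]
gripper_width: 85.4
```

Run:
```python
from h import *
print(sense()['eef_pos'].round(1),go([569.6,-46.4,200],np.pi/2))
```

```text
[ 330.3 -389.6  219.4] [array([-13.73,  -9.57,   0.79]), np.float64(0.0), ('yaw', np.float64(-90.0), 'tilt', array([-0.   ,  0.001, -1.   ]))]
```

Emit:
carry_out([
  [[-13.73,-9.57,0.8],0],
  [[-13.73,-9.57,0.8],0],
  [[-13.73,-9.57,0.8],0],
  [[-13.73,-9.57,0.8],0],
  [[-13.73,-9.57,0.8],0],
])

```text
clock: 1.15
eef_pos: [472.9, -184.6, 207.8]
tcp_rot: [-2.221, 2.221, 0.002]
force: [1.4, -2.2, 0.1]
gripper_width: 85.5
```

Emit:
carry_out([
  [[-7,-3.5,0.4],0],
  [[-7,-3.5,0.4],0],
  [[-7,-3.5,0.4],0],
  [[-7,-3.5,0.4],0],
])

```text
clock: 1.55
eef_pos: [561.0, -7.5, 197.7]
tcp_rot: [-2.221, 2.221, 0.002]
force: [0.6, -0.3, 0.3]
gripper_width: 85.3
```

Run:
```python
from h import *
print(go([569.6,-46.4,200],np.pi/2))
ci=camera_info('wrist');im=get_image('wrist');cv2.imwrite('pics/w1.png',im[:,:,::-1])
for n,c in dict(jy=[569.6,-46.4,97],jb=[568.7,-148.4,82],jr=[571,-253.7,92]).items(): print(n,proj(ci,c,True))
```

```text
[array([ 1.56, -0.34, -0.09]), np.float64(0.0), ('yaw', np.float64(-90.0), 'tilt', array([-0.001,  0.001, -1.   ]))]
jy [370.66859417 191.99971969]
jb [473.27964173 189.36043883]
jr [559.44925286 191.44485074]
```

View pics/w1.png

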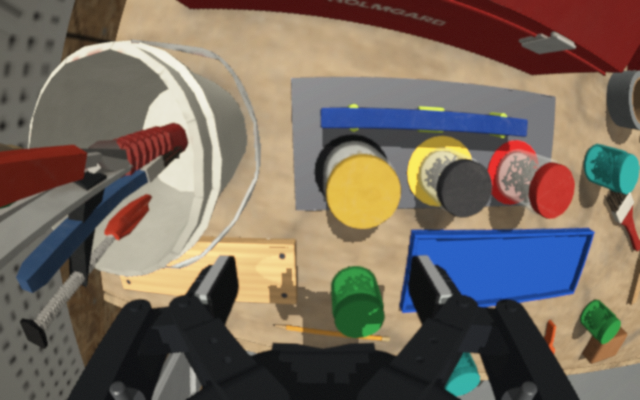

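Emit:
carry_out([
  [[1.5,-0.3,0],0],
  [[1.5,-0.3,0],0],
  [[1.5,-0.3,0],0],
  [[1.5,-0.3,0],0],
])

```text
clock: 2.0
eef_pos: [571.3, -34.7, 197.2]
tcp_rot: [-2.227, 2.206, 0.007]
force: [0.3, -0.2, -0.2]
gripper_width: 85.7
```

Run:
```python
from h import *
s=sense();print(s['eef_pos'],s['qd'].round(3))
ci=camera_info('wrist');im=get_image('wrist');cv2.imwrite('pics/w2.png',im[:,:,::-1])
crop(im,270,70,590,220,2,'w2c.png')
for n,c in dict(jy=[569.6,-46.4,97],jb=[568.7,-148.4,82],jr=[571,-253.7,92],cb=[568,-40,6]).items(): print(n,proj(ci,c,True))
```

```text
[571.28244495 -34.73700568 197.20959954] [-0.005 -0.004 -0.008  0.001 -0.     0.001  0.001]
jy [338.46949884 204.43246518]
jb [447.54004314 201.50624217]
jr [540.92830176 203.55243345]
cb [329.45685483 180.3730206 ]
```

View pics/w2c.png

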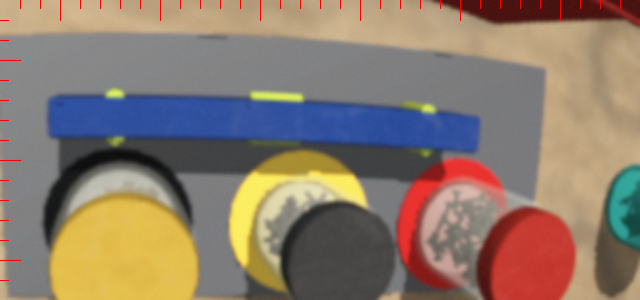

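Run:
```python
from h import *
s=sense();print(s['joints'].round(3),go([569.6,-41,200],np.pi/2))
ci=camera_info('scene');im=get_image('scene');crop(im,210,140,310,240,6,'s2c.png')
for n,c in dict(jy=[569.6,-46.4,97],jb=[568.7,-148.4,82],jr=[571,-253.7,92],cb=[568,-40,6]).items(): print(n,((proj(ci,c)-[210,140])*6).round(0), ((proj(ci,np.array(c)+[0,6,0])-[210,140])*6).round(0))
```

```text
[ 0.234  0.461 -0.32   1.694  0.156  1.01  -1.699] [array([ 0.26,  0.07, -0.11]), np.float64(0.09), ('yaw', np.float64(-89.5), 'tilt', array([ 0.002,  0.008, -1.   ]))]
jy [217. 336.] [207. 345.]
jb [380. 229.] [371. 237.]
jr [521.  87.] [513.  93.]
cb [239. 493.] [229. 501.]
```

View pics/s2c.png

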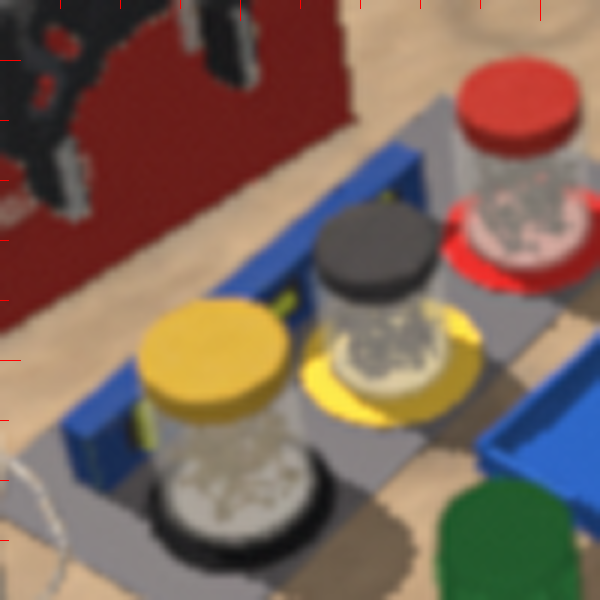

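Run:
```python
from h import *
from scipy.optimize import least_squares
cs,cd,cw=camera_info('scene'),camera_info('side'),camera_info('wrist')
obs={'jy':[(210+215/6,140+349/6),(370.5,144.5),(332,None),97],'jb':[(210+376/6,140+243/6),(364.5,180),(439,None),82],'jr':[(210+519/6,140+97/6),(360.25,215.5),(533,None),92]}
for n,(a,b,w,z) in obs.items():
    print(n,'side',at(cd,*b,z).round(1),'scene',at(cs,*a,z).round(1))
    f=lambda X:[*(proj(cs,X)-a),*(proj(cd,X)-b),proj(cw,X,True)[0]-w[0]]
    r=least_squares(f,[570,-100,90]);print(r.x.round(1),np.round(r.fun,1))
    f2=lambda X:f([*X,z]);r=least_squares(f2,[570,-100]);print(r.x.round(1),np.round(r.fun,1))
```

```text
jy side [569.7 -47.2  97. ] scene [565.  -40.4  97. ]
[569.2 -41.3  91.6] [-0.7  0.7 -0.2 -0.7  0.4]
[567.8 -41.3] [-0.6 -0.6 -0.5 -1.9  0.5]
jb side [ 568.7 -148.4   82. ] scene [ 564.3 -140.5   82. ]
[ 568.7 -142.8   74.6] [-0.4  0.9 -0.  -0.4  0.5]
[ 566.6 -140.8] [-0.6 -0.4 -0.4 -2.7  0.9]
jr side [ 571.  -253.7   92. ] scene [ 567.2 -247.2   92. ]
[ 571.  -249.4   84.1] [-0.4  1.3 -0.1 -0.2  0.6]
[ 568.3 -245.8] [-0.6  0.1 -0.7 -3.1  1.8]
```

Emit:
carry_out([
  [[0.3,0.1,3.4],0.1],
  [[0.3,0.1,3.4],0.1],
  [[0.3,0.1,3.4],0.1],
  [[0.3,0.1,3.4],0.1],
])

```text
clock: 2.5
eef_pos: [569.2, -40.9, 112.9]
tcp_rot: [-2.216, 2.217, 0.008]
force: [0.7, 0.4, -0.3]
gripper_width: 85.4
```

Run:
```python
from h import *
s=sense();print(s['joints'].round(3),go([569,-41.5,36],np.pi/2))
crop(get_image('wrist'),180,60,500,310,2,'w3c.png')
crop(get_image('side'),310,80,430,200,5,'d3c.png')
```

```text
[ 0.225  0.551 -0.294  1.804  0.198  0.814 -1.735] [array([0.05, 0.01, 3.08]), np.float64(-0.0), ('yaw', np.float64(-90.0), 'tilt', array([ 0.002,  0.009, -1.   ]))]
```

View pics/w3c.png

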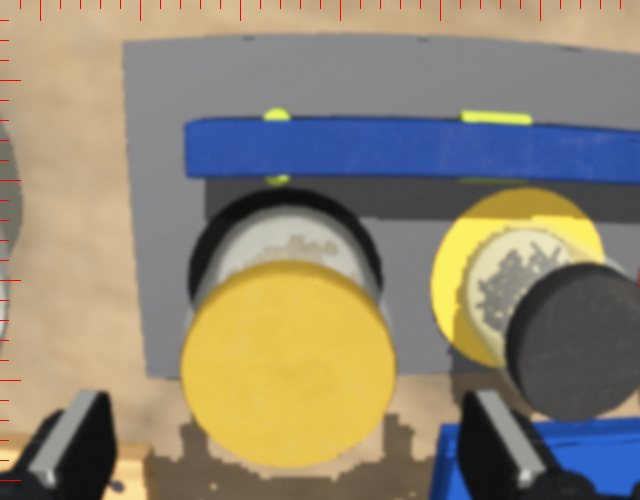

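View pics/d3c.png

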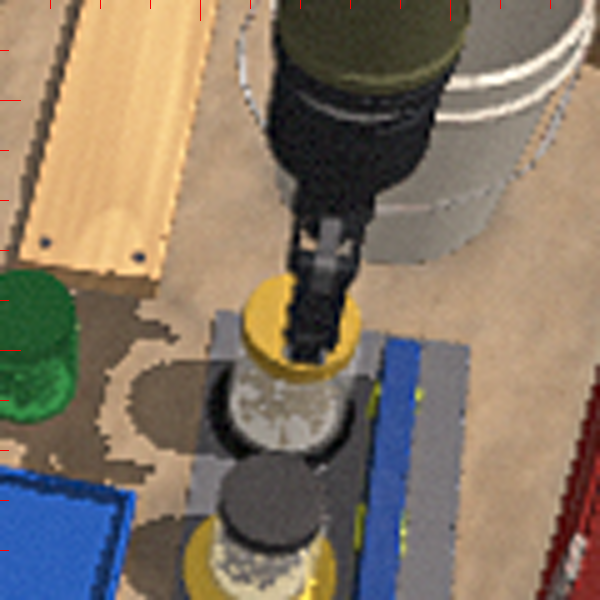

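Run:
```python
from h import *
c=camera_info('side');k=lambda X:((proj(c,X)-[310,80])*5).round(0)
print('finger tip near',k([569,-41-50,126]),k([569,-41-50,115]),'lid',k([569,-42,97]))
cw=camera_info('wrist')
print('lid wrist',((proj(cw,[569,-42,97],True)-[180,60])*2).round(0))
```

```text
finger tip near [298. 359.] [295. 372.] lid [302. 314.]
lid wrist [292. 377.]
```

Emit:
carry_out([
  [[0.0,0,1.0],0],
  [[0.0,-0.04,2.0],0],
  [[0.0,-0.04,3.0],0],
  [[0.0,-0.04,3.0],0],
])

```text
clock: 3.0
eef_pos: [571.4, -40.0, 38.7]
tcp_rot: [-2.215, 2.215, 0.006]
force: [0.0, 0.5, -0.1]
gripper_width: 85.5
```

Emit:
carry_out([
  [[0,0,0],0],
  [[0,0,0],0],
  [[0,0,0],0],
  [[0,0,0],0],
  [[0,0,0],0],
], claw=120)

```text
clock: 3.5
eef_pos: [573.0, -40.1, 41.1]
tcp_rot: [-2.214, 2.214, 0.001]
force: [-0.6, 0.2, 6.7]
gripper_width: 65.6
```

Emit:
carry_out([
  [[0,0,0],0],
  [[0,0,0],0],
  [[0,0,-0.3],0],
  [[0,0,-0.6],0],
], claw=255)

```text
clock: 3.9
eef_pos: [572.6, -40.2, 56.5]
tcp_rot: [-2.214, 2.214, 0.002]
force: [0.9, 0.3, -1.8]
gripper_width: 65.2
```

Run:
```python
from h import *
s=sense();print(s['eef_pos'].round(1),s['force'].round(1))
crop(get_image('wrist'),180,60,500,310,2,'w4c.png')
crop(get_image('scene'),190,120,310,240,5,'s4c.png')
```

```text
[572.6 -40.2  56.5] [ 0.9  0.3 -1.8]
```

View pics/w4c.png

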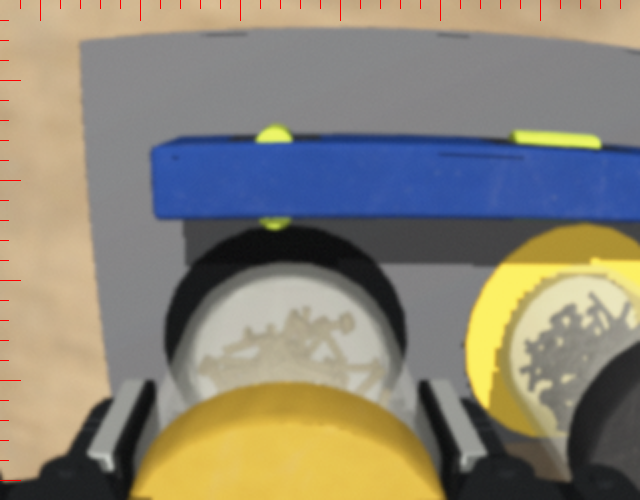

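View pics/s4c.png

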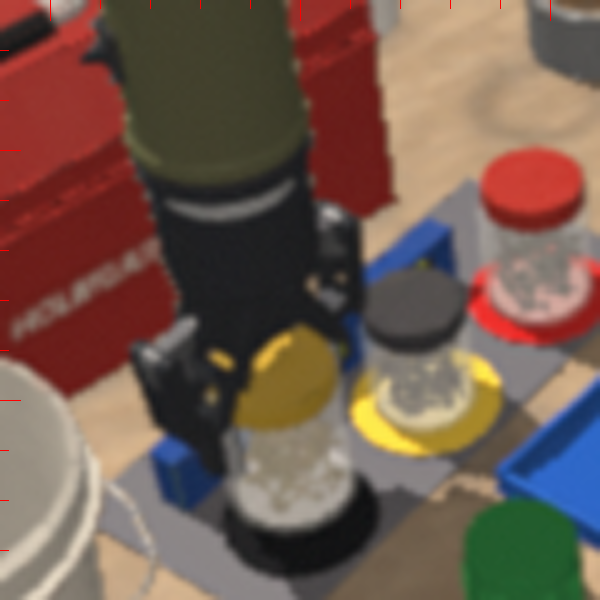

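Emit:
carry_out([
  [[0,0,-1],0],
  [[0,0,-2.5],0],
  [[0,0,-4.5],0],
  [[0,0,-4.5],0],
])

```text
clock: 4.4
eef_pos: [576.2, -40.9, 176.4]
tcp_rot: [-2.207, 2.208, -0.014]
force: [1.5, -0.3, -1.7]
gripper_width: 65.4
```

Run:
```python
from h import *
s=sense();print(s['eef_pos'].round(1),s['force'].round(1),go([437,-178,165],np.pi/2))
crop(get_image('side'),280,60,440,280,3,'d5c.png')
crop(get_image('scene'),170,80,310,240,4,'s5c.png')
```

```text
[576.2 -40.9 176.4] [ 1.5 -0.3 -1.7] [array([5.49, 5.57, 0.3 ]), np.float64(-0.0), ('yaw', np.float64(-90.0), 'tilt', array([ 0.02 ,  0.008, -1.   ]))]
```

View pics/d5c.png

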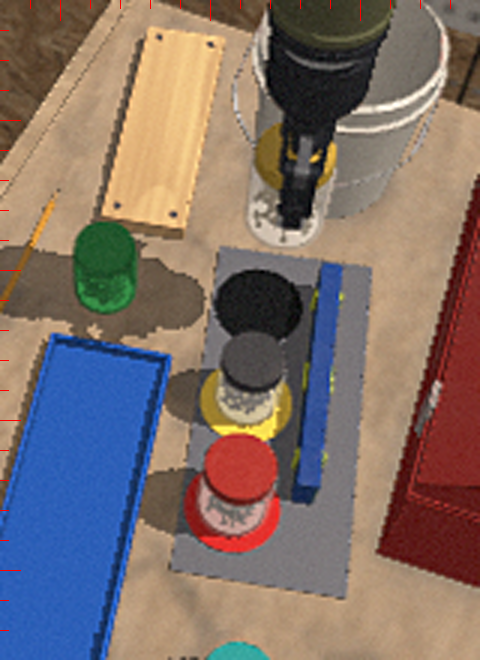

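View pics/s5c.png

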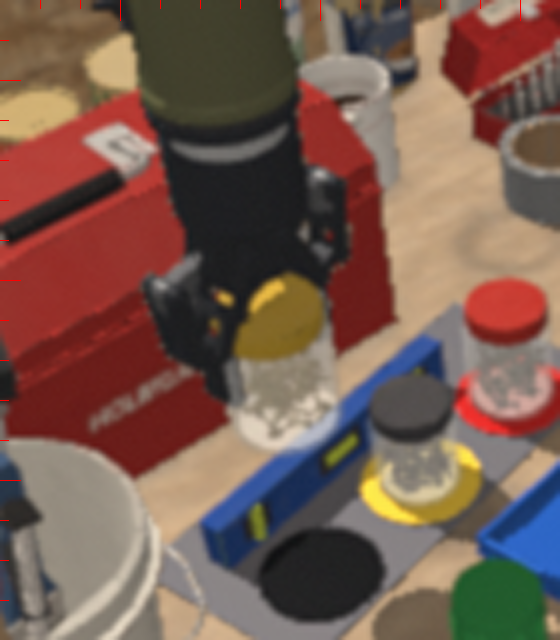

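Run:
```python
from h import *
c=camera_info('side');s=sense();print(s['eef_pos'])
print(at(c,375.3-.4,131.3,141.4), at(c,280+295/3-.3,60+157/3,232))
print(s['qd'].round(3),s['joints'].round(3),Rn.from_rotvec(s['tcp_rot']).as_matrix()[:,2])
```

```text
[573.08540788 -41.21876877 170.98674271]
[574.11126546 -36.81183413 141.4       ] [570.80853994 -52.08935895 232.        ]
[-0.006  0.039  0.01   0.045  0.003 -0.01  -0.003] [ 0.241  0.485 -0.314  1.734  0.171  0.937 -1.71 ] [ 0.01203886  0.00768616 -0.99989799]
```

Emit:
carry_out([
  [[1.2,1.2,0],0],
  [[2.6,2.6,0],0],
  [[4.0,4.0,0],0],
  [[5.2,5.2,0],0],
  [[5.5,5.44,0],0],
])

```text
clock: 5.0
eef_pos: [431.5, -182.2, 166.4]
tcp_rot: [-2.208, 2.222, 0.002]
force: [-0.4, 0.7, -2.3]
gripper_width: 65.0
```

Emit:
carry_out([
  [[0,0,0],0],
  [[0,0,0],0],
])

```text
clock: 5.2
eef_pos: [431.0, -181.8, 165.4]
tcp_rot: [-2.208, 2.223, 0.005]
force: [0.4, 0.2, -2.6]
gripper_width: 65.5
```

Run:
```python
from h import *
s=sense();print(s['eef_pos'].round(1),s['force'].round(1),go([437,-178,42],np.pi/2))
```

```text
[ 431.  -181.8  165.4] [ 0.4  0.2 -2.6] [array([-0.11, -0.22,  4.94]), np.float64(-0.07), ('yaw', np.float64(-90.4), 'tilt', array([ 0.004,  0.008, -1.   ]))]
```

Emit:
carry_out([
  [[-0.1,-0.2,1.2],0],
  [[-0.1,-0.2,2.8],0],
  [[-0.1,-0.2,4.0],0],
  [[-0.1,-0.2,4.5],0],
  [[-0.1,-0.2,4.5],0],
])

```text
clock: 5.7
eef_pos: [436.4, -176.1, 50.8]
tcp_rot: [-2.212, 2.22, 0.012]
force: [0.9, 0.4, -2.1]
gripper_width: 65.1
```

Run:
```python
from h import *
s=sense();print(s['eef_pos'].round(1),s['force'].round(1),go([437,-178,40],np.pi/2))
crop(get_image('side'),250,140,370,300,4,'d6c.png')
```

```text
[ 436.4 -176.1   50.8] [ 0.9  0.4 -2.1] [array([ 0.08, -0.02,  0.43]), np.float64(-0.04), ('yaw', np.float64(-90.2), 'tilt', array([ 0.   ,  0.011, -1.   ]))]
```

View pics/d6c.png

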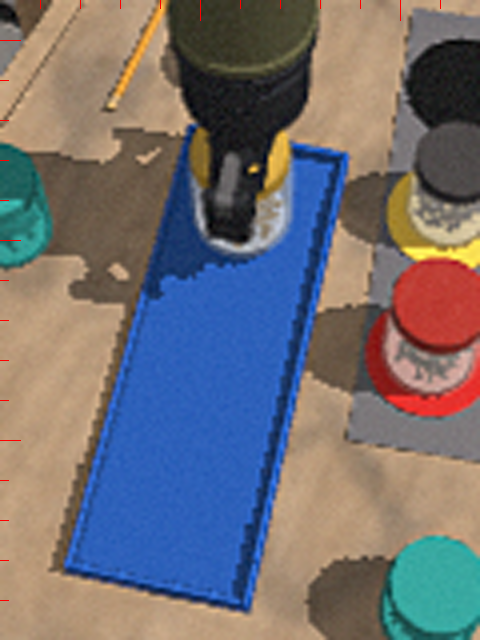

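Emit:
carry_out([
  [[0.08,0,0.15],0],
  [[0.08,0,0.3],0],
  [[0.08,0,0.4],0],
  [[0.08,0,0.4],0],
])

```text
clock: 6.15
eef_pos: [437.0, -178.6, 42.1]
tcp_rot: [-2.21, 2.22, 0.009]
force: [-0.3, 0.1, -1.9]
gripper_width: 65.3
```

Emit:
carry_out([
  [[0,0,0.05],0],
  [[0,0,0.1],0],
  [[0,0,0.15],0],
])

```text
clock: 6.45
eef_pos: [437.2, -178.8, 39.9]
tcp_rot: [-2.21, 2.221, 0.006]
force: [-8.6, 2.9, 39.5]
gripper_width: 65.3
```

Emit:
carry_out([
  [[0,0,-0.06],0],
  [[0,0,-0.06],0],
  [[0,0,-0.06],0],
  [[0,0,-0.06],0],
], claw=0)

```text
clock: 6.85
eef_pos: [437.2, -178.8, 41.3]
tcp_rot: [-2.21, 2.221, 0.006]
force: [0.0, 0.0, -0.4]
gripper_width: 85.6
```

Emit:
carry_out([
  [[0,0,-1],0],
  [[0,0,-2.5],0],
  [[0,0,-4],0],
  [[0,0,-5],0],
  [[0,0,-5],0],
])

```text
clock: 7.35
eef_pos: [438.6, -180.5, 169.3]
tcp_rot: [-2.208, 2.22, -0.002]
force: [0.2, -0.9, -1.0]
gripper_width: 85.5
```

Run:
```python
from h import *
s=sense();print(s['eef_pos'].round(1),s['force'].round(1),go([569,-142,165],np.pi/2))
crop(get_image('side'),250,140,370,300,4,'d7c.png')
```

```text
[ 438.6 -180.5  169.3] [ 0.2 -0.9 -1. ] [array([-1.57, -5.21,  0.23]), np.float64(-0.05), ('yaw', np.float64(-90.3), 'tilt', array([ 0.009,  0.006, -1.   ]))]
```

View pics/d7c.png

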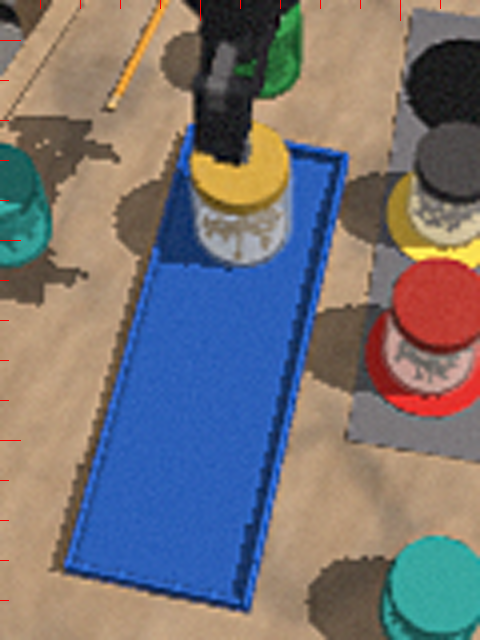

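The yellow jar stands in the left slot of the tray. Black is next.

Emit:
carry_out([
  [[-0.5,-1.6,0.5],0],
  [[-1.0,-3.4,1],0],
  [[-1.5,-5.0,1.5],0],
  [[-1.54,-5.2,2],0],
  [[-1.54,-5.2,2],0],
])

```text
clock: 7.9
eef_pos: [567.0, -140.8, 114.9]
tcp_rot: [-2.213, 2.22, 0.01]
force: [-1.0, -0.6, -0.1]
gripper_width: 85.1
```

Emit:
carry_out([
  [[0,0,0],0],
  [[0,0,0],0],
])

```text
clock: 8.1
eef_pos: [565.4, -141.5, 114.5]
tcp_rot: [-2.213, 2.222, 0.012]
force: [0.2, -0.4, 1.1]
gripper_width: 85.5
```

Run:
```python
from h import *
s=sense();print(s['eef_pos'].round(1),go([569,-142,27],np.pi/2))
ci=camera_info('wrist')
crop(get_image('wrist'),180,60,500,310,2,'w8c.png')
for y in(-140,-145): print(((proj(ci,[569,y,82],True)-[180,60])*2).round(0))
```

```text
[ 565.4 -141.5  114.5] [array([ 0.05, -0.15,  3.5 ]), np.float64(-0.04), ('yaw', np.float64(-90.2), 'tilt', array([-0.002,  0.009, -1.   ]))]
[283. 340.]
[299. 340.]
```

View pics/w8c.png

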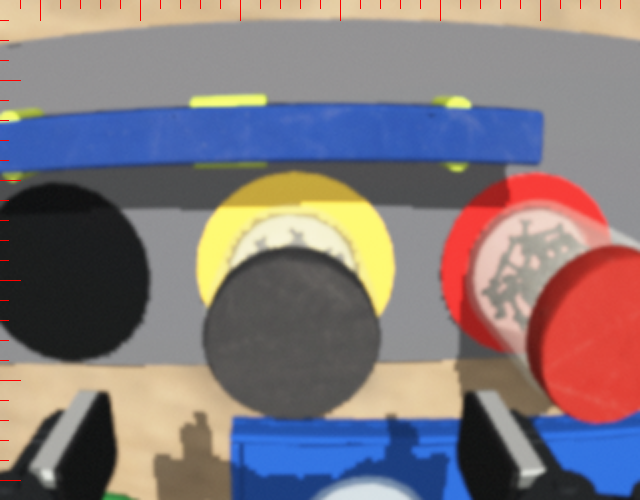

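Emit:
carry_out([
  [[0.06,-0.18,1.0],0],
  [[0.06,-0.18,2.2],0],
  [[0.06,-0.18,3.2],0],
  [[0.06,-0.18,3.4],0],
  [[0.06,-0.18,3.4],0],
])

```text
clock: 8.65
eef_pos: [569.7, -142.7, 30.2]
tcp_rot: [-2.212, 2.223, 0.011]
force: [0.4, -0.0, 0.1]
gripper_width: 85.2
```

Emit:
carry_out([
  [[0,0,0],0],
  [[0,0,0],0],
  [[0,0,0],0],
  [[0,0,0],0],
  [[0,0,0],0],
], claw=255)

```text
clock: 9.15
eef_pos: [570.6, -143.1, 32.2]
tcp_rot: [-2.211, 2.223, 0.007]
force: [-1.8, 0.5, 6.5]
gripper_width: 57.8
```

Emit:
carry_out([
  [[0,0,-0.5],0],
  [[0,0,-2],0],
  [[0,0,-3.8],0],
  [[0,0,-5.4],0],
  [[0,0,-5.4],0],
])

```text
clock: 9.65
eef_pos: [573.7, -144.5, 174.4]
tcp_rot: [-2.207, 2.218, -0.008]
force: [1.6, -0.6, -2.6]
gripper_width: 57.5
```

Emit:
carry_out([
  [[0,0,0],0],
  [[0,0,0],0],
])

```text
clock: 9.85
eef_pos: [573.6, -144.5, 175.0]
tcp_rot: [-2.207, 2.218, -0.009]
force: [0.2, -0.2, -2.9]
gripper_width: 58.1
```

Run:
```python
from h import *
s=sense();print(s['eef_pos'].round(1),s['force'].round(1),go([435.5,-279,165],np.pi/2))
im=get_image('side');crop(im,250,110,420,300,4,'d9c.png')
```

```text
[ 573.6 -144.5  175. ] [ 0.2 -0.2 -2.9] [array([5.41, 5.5 , 0.3 ]), np.float64(-0.05), ('yaw', np.float64(-90.3), 'tilt', array([ 0.013,  0.005, -1.   ]))]
```

View pics/d9c.png

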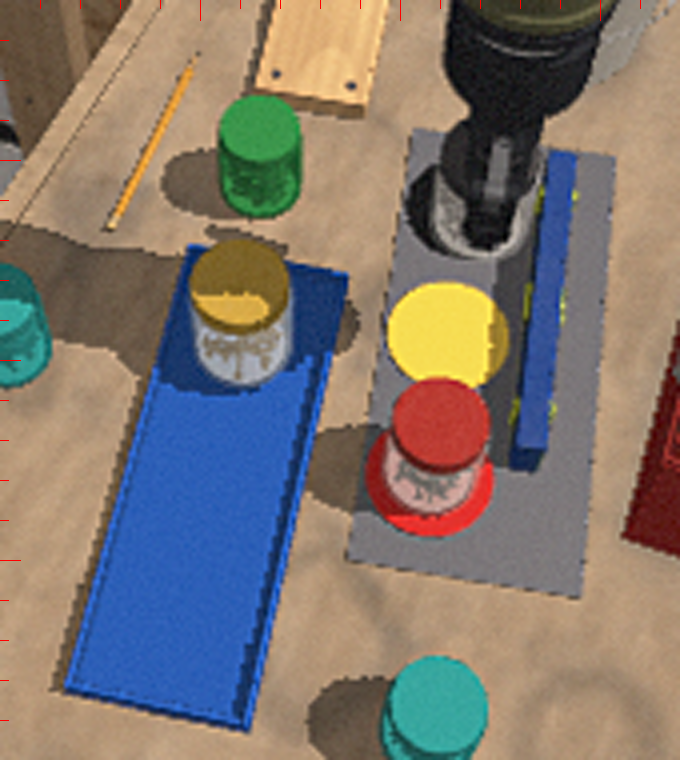

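Emit:
carry_out([
  [[1.2,1.2,0],0],
  [[2.6,2.6,0],0],
  [[4.0,4.0,0],0],
  [[5.1,5.1,0.2],0],
  [[5.3,5.35,0.3],0],
])

```text
clock: 10.4
eef_pos: [433.5, -280.2, 162.6]
tcp_rot: [-2.202, 2.23, -0.001]
force: [-0.1, -0.2, -2.8]
gripper_width: 57.9
```

Emit:
carry_out([
  [[0,0,1.0],0],
  [[0,0,2.2],0],
  [[0,0,3.2],0],
  [[0,0,4.0],0],
  [[0,0,4.2],0],
])

```text
clock: 10.9
eef_pos: [432.8, -278.1, 54.7]
tcp_rot: [-2.204, 2.229, 0.007]
force: [0.3, 1.4, -2.5]
gripper_width: 58.2
```

Run:
```python
from h import *
s=sense();print(s['eef_pos'].round(1),s['force'].round(1),go([435.5,-279,32],np.pi/2))
c=camera_info('side');print(at(c,361.6,193.5,6))
```

```text
[ 432.8 -278.1   54.7] [ 0.3  1.4 -2.5] [array([ 0.04, -0.11,  0.91]), np.float64(-0.11), ('yaw', np.float64(-90.7), 'tilt', array([ 0.002,  0.008, -1.   ]))]
[ 569.05445962 -147.33977819    6.        ]
```

Emit:
carry_out([
  [[0.04,-0.1,0.4],0],
  [[0.04,-0.1,0.75],0],
  [[0.04,-0.1,0.8],0],
  [[0.04,-0.1,0.8],0],
])

```text
clock: 11.3
eef_pos: [435.4, -279.0, 34.8]
tcp_rot: [-2.204, 2.229, 0.008]
force: [0.6, -0.3, -3.3]
gripper_width: 57.7
```

Emit:
carry_out([
  [[0,0,0.04],0],
  [[0,0,0.08],0],
])

```text
clock: 11.5
eef_pos: [435.8, -279.1, 33.3]
tcp_rot: [-2.204, 2.229, 0.006]
force: [-1.3, 0.3, -1.7]
gripper_width: 58.2
```

Emit:
carry_out([
  [[0,0,0.03],0],
  [[0,0,0.05],0],
])

```text
clock: 11.7
eef_pos: [435.9, -279.3, 32.3]
tcp_rot: [-2.203, 2.229, 0.005]
force: [0.1, 0.3, -2.7]
gripper_width: 57.9
```

Emit:
carry_out([
  [[0,0,0.03],0],
  [[0,0,0.05],0],
])

```text
clock: 11.9
eef_pos: [436.1, -279.4, 31.2]
tcp_rot: [-2.203, 2.229, 0.004]
force: [-1.7, 1.5, 6.1]
gripper_width: 57.9
```

Emit:
carry_out([
  [[0,0,0],0],
  [[0,0,0],0],
  [[0,0,0],0],
], claw=35)

```text
clock: 12.2
eef_pos: [436.3, -279.4, 31.4]
tcp_rot: [-2.203, 2.229, 0.003]
force: [-0.5, 0.2, -0.1]
gripper_width: 73.8
```

Emit:
carry_out([
  [[0,0,-1],0],
  [[0,0,-2.5],0],
  [[0,0,-4],0],
  [[0,0,-5.2],0],
  [[0,0,-5.4],0],
])

```text
clock: 12.7
eef_pos: [437.4, -281.2, 170.0]
tcp_rot: [-2.202, 2.228, -0.006]
force: [-0.3, -0.3, -0.1]
gripper_width: 73.3
```

Run:
```python
from h import *
s=sense();print(s['eef_pos'].round(1),s['force'].round(1),go([570,-250,130],np.pi/2))
im=get_image('side');crop(im,250,110,420,300,4,'d10c.png')
```

```text
[ 437.4 -281.2  170. ] [-0.3 -0.3 -0.1] [array([-1.31, -5.27,  1.65]), np.float64(-0.11), ('yaw', np.float64(-90.7), 'tilt', array([ 0.009,  0.003, -1.   ]))]
```

View pics/d10c.png

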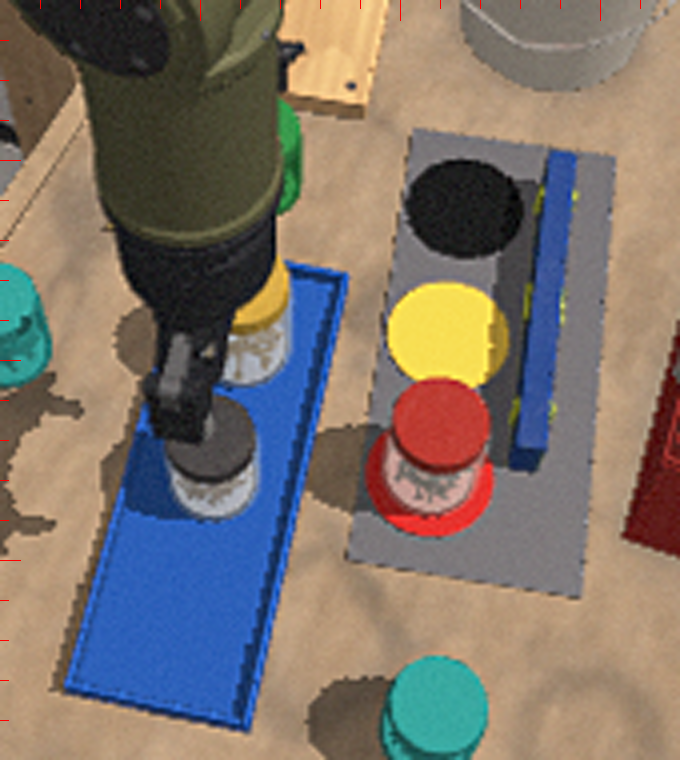

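Emit:
carry_out([
  [[-0.4,-1.6,0.5],-0.1],
  [[-0.9,-3.4,1],-0.1],
  [[-1.2,-5.0,1.5],-0.1],
  [[-1.3,-5.3,1.7],-0.1],
  [[-1.3,-5.3,1.7],-0.1],
], claw=0)

```text
clock: 13.25
eef_pos: [570.0, -248.2, 124.8]
tcp_rot: [-2.217, 2.215, 0.002]
force: [0.0, -0.6, 0.7]
gripper_width: 85.5
```

Emit:
carry_out([
  [[0,0,0],0],
  [[0,0,0],0],
])

```text
clock: 13.45
eef_pos: [568.3, -249.0, 124.4]
tcp_rot: [-2.217, 2.217, 0.004]
force: [-0.3, -0.1, -1.0]
gripper_width: 85.9
```

Run:
```python
from h import *
s=sense();print(s['eef_pos'].round(1),go([570,-249,33],np.pi/2))
ci=camera_info('wrist')
crop(get_image('wrist'),180,60,500,310,2,'w11c.png')
for y in(-245,-250): print(((proj(ci,[570,y,92],True)-[180,60])*2).round(0))
c=camera_info('side');print('cb',at(c,250+463.5/4-.4,110+208.5/4-.4,6))
```

```text
[ 568.3 -249.   124.4] [array([ 0.02, -0.06,  3.66]), np.float64(-0.0), ('yaw', np.float64(-90.0), 'tilt', array([ 0.003,  0.006, -1.   ]))]
[275. 346.]
[291. 346.]
cb [566.30515223 -43.3967613    6.        ]
```

View pics/w11c.png

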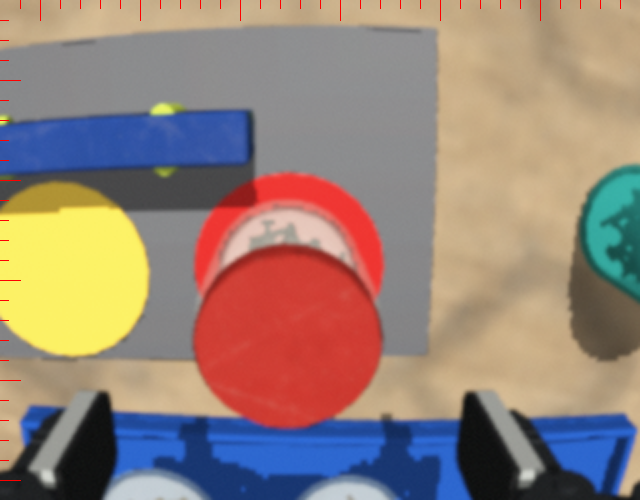

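Emit:
carry_out([
  [[0.02,-0.1,1.0],0],
  [[0.02,-0.12,2.2],0],
  [[0.02,-0.12,3.2],0],
  [[0.02,-0.12,3.55],0],
  [[0.02,-0.12,3.55],0],
])

```text
clock: 14.0
eef_pos: [570.8, -249.5, 35.6]
tcp_rot: [-2.216, 2.219, 0.005]
force: [-0.8, -1.4, -0.1]
gripper_width: 85.5
```

Emit:
carry_out([
  [[0,0,0],0],
  [[0,0,0],0],
  [[0,0,0],0],
  [[0,0,0],0],
  [[0,0,0],0],
], claw=255)

```text
clock: 14.5
eef_pos: [571.9, -249.8, 37.6]
tcp_rot: [-2.215, 2.218, 0.001]
force: [-1.1, 0.2, 6.5]
gripper_width: 61.9
```

Emit:
carry_out([
  [[0,0,-0.5],0],
  [[0,0,-2],0],
  [[0,0,-3.8],0],
  [[0,0,-5.2],0],
  [[0,0,-5.2],0],
])

```text
clock: 15.0
eef_pos: [574.2, -251.4, 174.5]
tcp_rot: [-2.212, 2.215, -0.014]
force: [1.2, -0.3, -1.8]
gripper_width: 61.4
```

Emit:
carry_out([
  [[0,0,0],0],
  [[0,0,0],0],
])

```text
clock: 15.2
eef_pos: [574.0, -251.4, 174.7]
tcp_rot: [-2.212, 2.215, -0.015]
force: [0.1, 0.2, -3.0]
gripper_width: 61.8
```

Run:
```python
from h import *
s=sense();print(s['eef_pos'].round(1),s['force'].round(1),go([433.5,-378,165],np.pi/2))
im=get_image('side');crop(im,250,110,420,300,4,'d12c.png')
```

```text
[ 574.  -251.4  174.7] [ 0.1  0.2 -3. ] [array([5.07, 5.62, 0.3 ]), np.float64(-0.01), ('yaw', np.float64(-90.1), 'tilt', array([ 0.014,  0.001, -1.   ]))]
```

View pics/d12c.png

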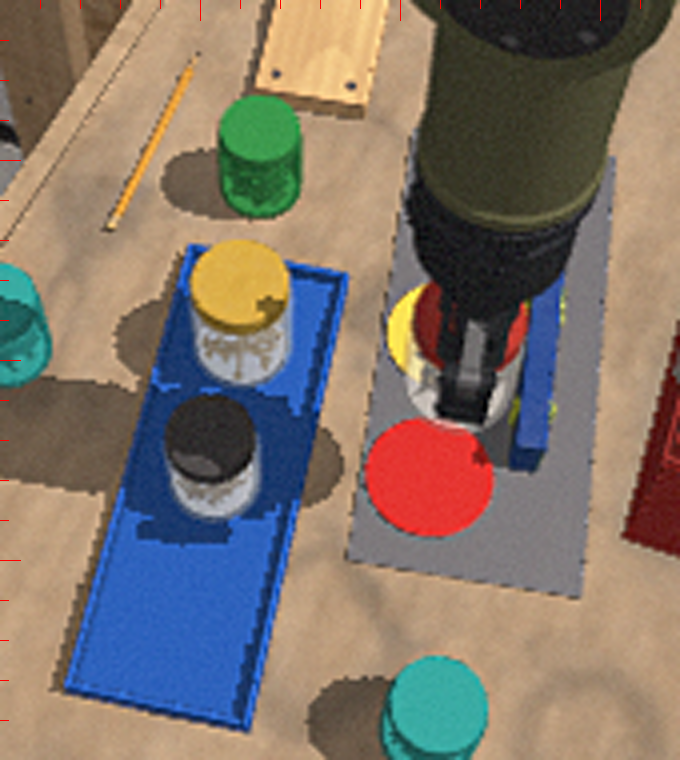

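Emit:
carry_out([
  [[1.2,1.2,0],0],
  [[2.6,2.6,0],0],
  [[3.9,4.0,0],0],
  [[4.8,5.2,0.1],0],
  [[5.0,5.5,0.2],0],
])

```text
clock: 15.75
eef_pos: [430.3, -379.9, 165.2]
tcp_rot: [-2.207, 2.226, -0.007]
force: [0.6, -0.4, -3.1]
gripper_width: 61.5
```

Emit:
carry_out([
  [[0,0,1.0],0],
  [[0,0,2.2],0],
  [[0,0,3.2],0],
  [[0,0,4.0],0],
  [[0,0,4.2],0],
])

```text
clock: 16.25
eef_pos: [429.8, -377.9, 57.0]
tcp_rot: [-2.208, 2.226, 0.002]
force: [0.2, 0.1, -3.0]
gripper_width: 61.7
```

Run:
```python
from h import *
s=sense();print(s['eef_pos'].round(1),s['force'].round(1),go([433.5,-378,38],np.pi/2))
c=camera_info('side');print('cr',at(c,250+429.5/4-.4,110+476.5/4-.4,6))
```

```text
[ 429.8 -377.9   57. ] [ 0.2  0.1 -3. ] [array([ 0.01, -0.15,  0.76]), np.float64(-0.07), ('yaw', np.float64(-90.4), 'tilt', array([ 0.004,  0.006, -1.   ]))]
cr [ 570.98986255 -252.55933345    6.        ]
```

Emit:
carry_out([
  [[0.0,-0.15,0.3],0],
  [[0.0,-0.15,0.6],0],
  [[0.0,-0.15,0.7],0],
  [[0.0,-0.15,0.7],0],
])

```text
clock: 16.65
eef_pos: [433.7, -377.8, 39.5]
tcp_rot: [-2.208, 2.225, 0.002]
force: [0.1, -0.8, -2.3]
gripper_width: 61.5
```

Emit:
carry_out([
  [[0,0,0.03],0],
  [[0,0,0.06],0],
])

```text
clock: 16.85
eef_pos: [433.9, -378.1, 38.6]
tcp_rot: [-2.208, 2.226, 0.001]
force: [-0.9, -0.3, -2.4]
gripper_width: 61.7
```

Emit:
carry_out([
  [[0,0,0.03],0],
  [[0,0,0.06],0],
])

```text
clock: 17.05
eef_pos: [434.0, -378.3, 37.3]
tcp_rot: [-2.208, 2.226, -0.0]
force: [0.1, -0.0, -2.4]
gripper_width: 61.4
```

Emit:
carry_out([
  [[0,0,0.02],0],
  [[0,0,0.04],0],
])

```text
clock: 17.25
eef_pos: [434.2, -378.4, 36.6]
tcp_rot: [-2.208, 2.226, -0.001]
force: [-0.8, 0.4, 4.9]
gripper_width: 61.8
```

Contact. Release the jar and rise.

Emit:
carry_out([
  [[0,0,0],0],
  [[0,0,0],0],
  [[0,0,0],0],
], claw=30)

```text
clock: 17.55
eef_pos: [434.4, -378.5, 36.8]
tcp_rot: [-2.208, 2.226, -0.002]
force: [0.0, -0.1, 0.2]
gripper_width: 75.3
```

Emit:
carry_out([
  [[0,0,-1],0],
  [[0,0,-2.5],0],
  [[0,0,-4],0],
  [[0,0,-5.2],0],
  [[0,0,-5.4],0],
])

```text
clock: 18.05
eef_pos: [435.3, -380.1, 175.9]
tcp_rot: [-2.207, 2.225, -0.012]
force: [-0.2, -0.2, -0.6]
gripper_width: 75.6
```

Run:
```python
from h import *
s=sense();print(s['eef_pos'].round(1),s['force'].round(1),s['joints'].round(2),go([629,-124,130],0))
im=get_image('side');crop(im,250,110,420,300,4,'d13c.png')
```

```text
[ 435.3 -380.1  175.9] [-0.2 -0.2 -0.6] [ 0.88  0.49 -0.31  1.72  0.17  0.96 -1.07] [array([-10.31,  -7.65,   1.91]), np.float64(14.92), ('yaw', np.float64(-90.5), 'tilt', array([ 0.011, -0.001, -1.   ]))]
```

View pics/d13c.png

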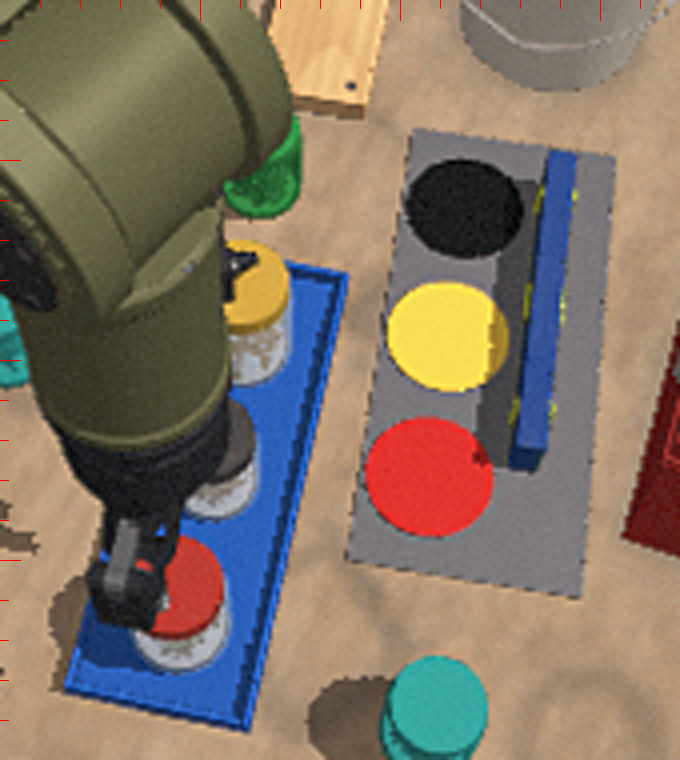

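Emit:
carry_out([
  [[-0.9,-1.0,0],-1.4],
  [[-1.8,-2.0,0],-2.8],
  [[-2.7,-3.0,0],-4.2],
  [[-3.6,-4.0,0],-5.6],
  [[-4.4,-5.0,0],-7],
], claw=100)

```text
clock: 18.6
eef_pos: [561.0, -269.4, 174.5]
tcp_rot: [-2.865, 1.279, -0.01]
force: [0.1, -0.5, -0.2]
gripper_width: 52.0
```

Run:
```python
from h import *
s=sense();print(s['eef_pos'].round(1),s['joints'].round(2),s['gripper_width'],go([629,-124,140],0))
```

```text
[ 561.  -269.4  174.5] [ 0.72  0.58 -0.51  1.59  0.31  1.04 -0.71] 51.97352425993372 [array([-2.52, -5.9 ,  1.41]), np.float64(-8.02), ('yaw', np.float64(-48.1), 'tilt', array([ 0.008,  0.001, -1.   ]))]
```

Emit:
carry_out([
  [[-0.5,-1.2,0.2],-1.4],
  [[-1.0,-2.4,0.4],-2.8],
  [[-1.5,-3.6,0.6],-4.2],
  [[-2.0,-4.8,0.8],-5.6],
  [[-2.5,-5.9,1.0],-7],
])

```text
clock: 19.1
eef_pos: [629.2, -122.6, 148.5]
tcp_rot: [-3.135, 0.157, -0.009]
force: [-0.1, 0.0, 0.5]
gripper_width: 51.5
```

Emit:
carry_out([
  [[0,0,0],-1],
  [[0,0,0],-1],
  [[0,0,0],-1],
])

```text
clock: 19.4
eef_pos: [628.6, -123.5, 147.4]
tcp_rot: [-3.139, -0.002, -0.006]
force: [-0.4, -0.6, 0.1]
gripper_width: 51.6
```

Run:
```python
from h import *
s=sense();print(s['eef_pos'].round(1),s['joints'].round(2),s['gripper_width'],go([629,-124,30],0))
ci=camera_info('wrist')
im=get_image('wrist');crop(im,160,0,480,300,2,'w14.png')
```

```text
[ 628.6 -123.5  147.4] [ 0.56  0.68 -0.71  1.57  0.48  1.07 -0.27] 51.61570267782262 [array([-0.  ,  0.03,  4.69]), np.float64(0.01), ('yaw', np.float64(0.1), 'tilt', array([ 0.004,  0.002, -1.   ]))]
```

View pics/w14.png

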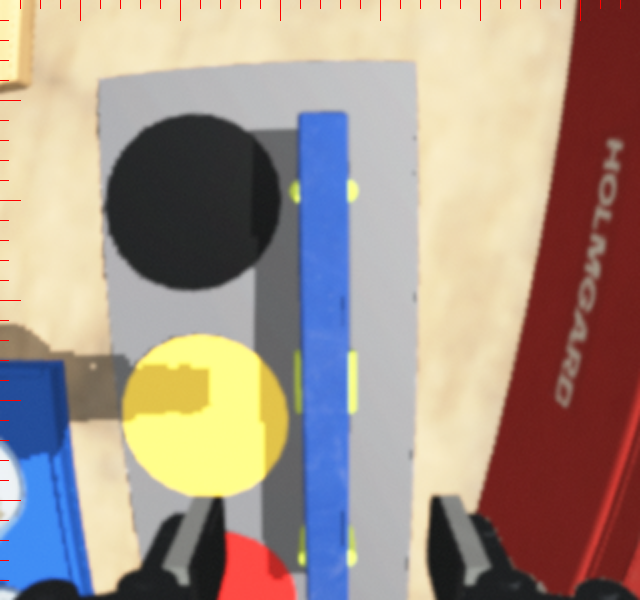

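Run:
```python
from h import *
ci=camera_info('wrist')
W=lambda p,z:at(ci,160+p[0]/2-.25,p[1]/2-.25,z,True)[:2].round(1)
for p in[(298,113),(346,112),(301,300),(348,300),(303,480),(349,480)]: print(p,W(p,43))
print('vial',W((325.5,381),43),W((325.5,381),23))
print('cb',W((193,202),6),W((106,202),6),W((280,202),6),W((193,114),6),W((193,290),6),'cy',W((205,415.5),6))
```

```text
(298, 113) [618.5  -5.4]
(346, 112) [637.3  -5. ]
(301, 300) [619.5 -81. ]
(348, 300) [638.4 -81. ]
(303, 480) [ 619.5 -159.9]
(349, 480) [ 639.8 -160. ]
vial [ 629.4 -114.9] [ 629.5 -120.4]
cb [568.6 -39.4] [526.1 -36.9] [608.8 -40.6] [568.9   2.1] [567.5 -80.7] cy [ 570.3 -142.5]
```

Run:
```python
from h import *
c=camera_info('side')
f=lambda p,z:at(c,250+p[0]/4-.4,110+p[1]/4-.4,z).round(1)
print('yel lid (true 437,-178.8)',f((240.5,282),96)); print('black lid (true 436,-279.4)',f((211,436),81))
# proj true bottom/lid
for X in ([437,-178.8,96],[436,-279.4,81]): print(((proj(c,X)-[250,110]+.4)*4).round(0))
im=get_image('side');crop(im,260,160,360,300,4,'d15c.png')
```

```text
yel lid (true 437,-178.8) [ 433.1 -182.5   96. ]
black lid (true 436,-279.4) [ 434.6 -282.8   81. ]
[248. 278.]
[214. 431.]
```

View pics/d15c.png

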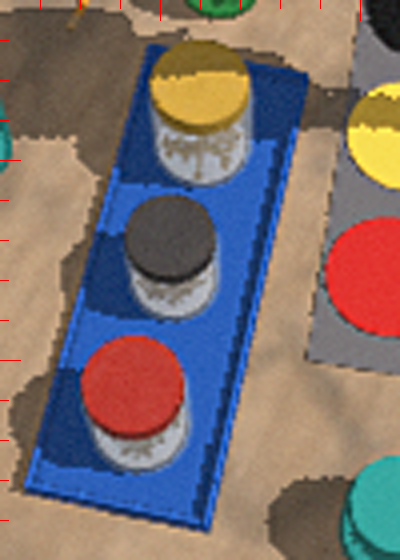

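Emit:
carry_out([
  [[0,-0.12,1.2],0],
  [[0,-0.12,2.6],0],
  [[0,-0.12,3.6],0],
  [[0.02,-0.12,4.4],0],
  [[0.02,-0.12,4.4],0],
])

```text
clock: 20.0
eef_pos: [627.8, -121.8, 35.4]
tcp_rot: [-3.14, 0.003, -0.0]
force: [-0.3, -0.7, -0.6]
gripper_width: 51.7
```

Emit:
carry_out([
  [[0,0,0],0],
  [[0,0,0],0],
])

```text
clock: 20.2
eef_pos: [628.1, -122.4, 36.4]
tcp_rot: [-3.141, 0.005, -0.002]
force: [-0.2, -0.2, 0.2]
gripper_width: 52.0
```

Run:
```python
from h import *
s=sense();print(s['eef_pos'].round(1),s['gripper_width'],go([629.2,-120.5,13],0))
im=get_image('wrist');crop(im,160,0,480,300,2,'w16.png')
im=get_image('scene');crop(im,190,140,310,240,6,'s16.png')
```

```text
[ 628.1 -122.4   36.4] 51.96139973943135 [array([ 0.04, -0.08,  0.94]), np.float64(-0.03), ('yaw', np.float64(-0.2), 'tilt', array([ 0.001,  0.001, -1.   ]))]
```

View pics/w16.png

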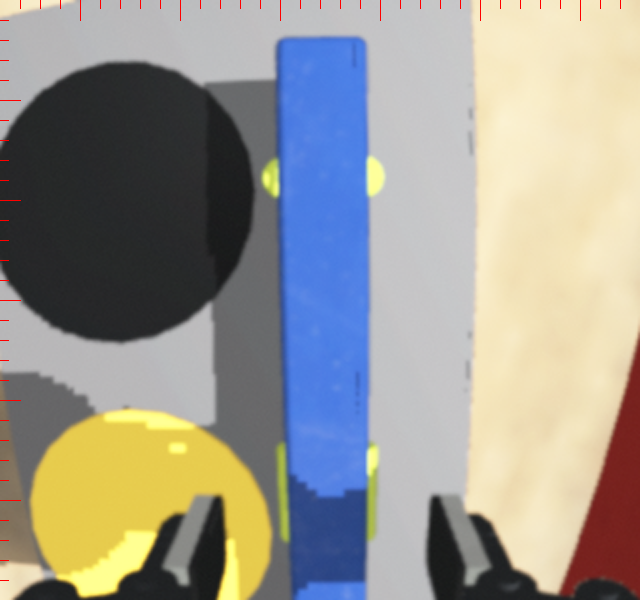

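View pics/s16.png

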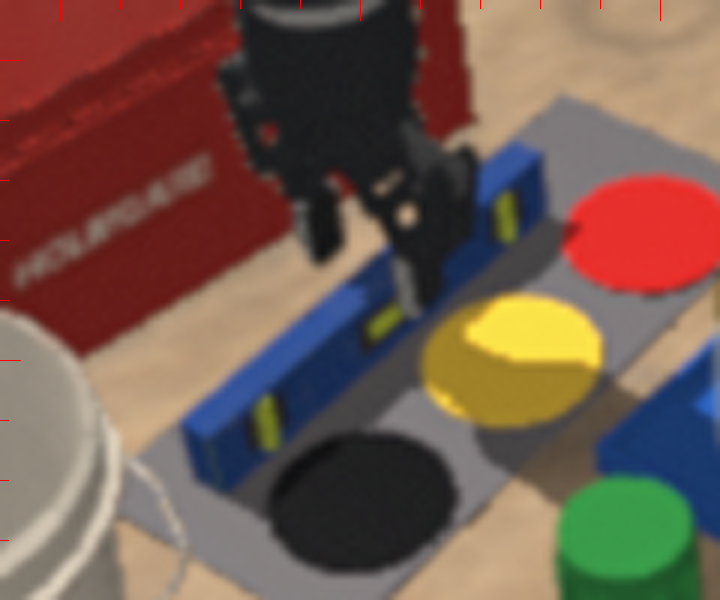

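Emit:
carry_out([
  [[0.04,-0.08,0.4],0],
  [[0.04,-0.08,0.8],0],
  [[0.04,-0.08,0.95],0],
  [[0.04,-0.08,0.95],0],
])

```text
clock: 20.7
eef_pos: [628.8, -120.1, 11.7]
tcp_rot: [-3.14, 0.004, -0.0]
force: [0.0, -0.9, -0.1]
gripper_width: 52.0
```

Emit:
carry_out([
  [[0,0,0],0],
  [[0,0,0],0],
  [[0,0,0],0],
  [[0,0,0],0],
  [[0,0,0],0],
], claw=255)

```text
clock: 21.2
eef_pos: [628.9, -120.1, 11.9]
tcp_rot: [-3.14, 0.004, -0.001]
force: [-0.1, -0.3, 0.3]
gripper_width: 19.4
```

Emit:
carry_out([
  [[0,0,-0.4],0],
  [[0,0,-1.6],0],
  [[0,0,-3.2],0],
  [[0,0,-4.8],0],
  [[0,0,-5.6],0],
])

```text
clock: 21.7
eef_pos: [630.0, -119.8, 156.3]
tcp_rot: [-3.14, 0.004, -0.008]
force: [0.2, 0.6, -1.6]
gripper_width: 19.2
```

Emit:
carry_out([
  [[0,0,0],0],
  [[0,0,0],0],
  [[0,0,0],0],
])

```text
clock: 22.0
eef_pos: [629.0, -120.0, 154.7]
tcp_rot: [-3.14, 0.004, -0.004]
force: [0.6, -0.2, -2.8]
gripper_width: 19.5
```

Run:
```python
from h import *
s=sense();print(s['eef_pos'].round(1),s['force'].round(1),s['ft_torque'].round(2),s['gripper_width'],go([430,-120.5,160],0))
im=get_image('side');crop(im,280,80,440,280,3,'d17.png')
```

```text
[ 629.  -120.   154.7] [ 0.6 -0.2 -2.8] [0.01 0.02 0.  ] 19.501809957085097 [array([-7.96,  0.04, -0.23]), np.float64(-0.02), ('yaw', np.float64(-0.1), 'tilt', array([ 0.002,  0.001, -1.   ]))]
```

View pics/d17.png

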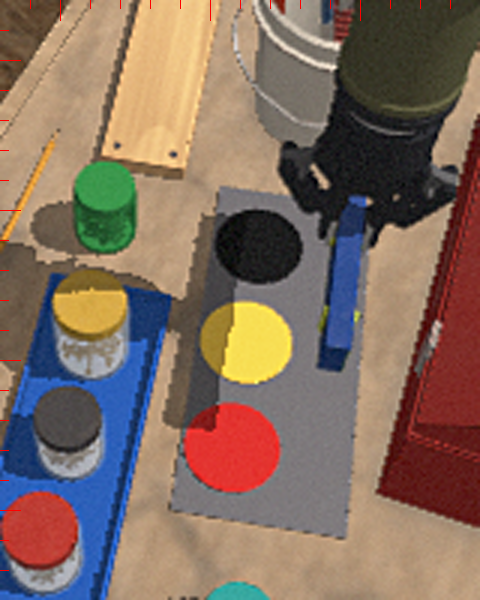

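Emit:
carry_out([
  [[-1.2,0,-0.2],0],
  [[-2.8,0,-0.2],0],
  [[-4.6,0,-0.2],0],
  [[-6.4,0,-0.2],0],
  [[-7.6,0,-0.2],0],
])

```text
clock: 22.55
eef_pos: [434.7, -119.6, 157.6]
tcp_rot: [-3.14, 0.004, 0.004]
force: [-0.2, -0.5, -1.9]
gripper_width: 19.0
```

Emit:
carry_out([
  [[-0.3,-0.8,0],0],
  [[-0.3,-2.4,0],0],
  [[-0.3,-4.2,0],0],
  [[-0.3,-6.0,0],0],
  [[-0.3,-7.6,0],0],
])

```text
clock: 23.05
eef_pos: [426.8, 72.3, 157.2]
tcp_rot: [-3.14, 0.003, 0.006]
force: [0.8, -0.4, -1.0]
gripper_width: 18.9
```

Run:
```python
from h import *
s=sense();print(s['eef_pos'].round(1),s['joints'].round(2),go([447,151,150],np.pi*0))
```

```text
[426.8  72.3 157.2] [ 0.38  0.38 -0.82  2.08  0.37  0.83 -0.66] [array([ 0.8 , -3.15,  0.29]), np.float64(-0.02), ('yaw', np.float64(-0.1), 'tilt', array([-0.004,  0.002, -1.   ]))]
```

Run:
```python
from h import *
s=sense();print(s['eef_pos'].round(1))
im=get_image('wrist');cv2.imwrite('pics/w18.png',im[:,:,::-1])
im=get_image('scene');crop(im,150,160,310,360,3,'s18.png')
```

```text
[426.8  72.3 157.2]
```

View pics/w18.png

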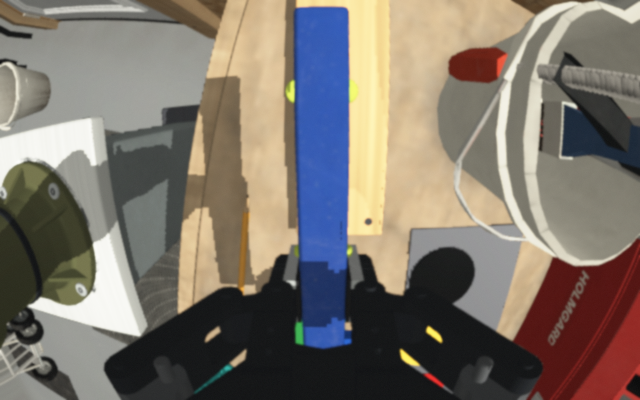

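View pics/s18.png

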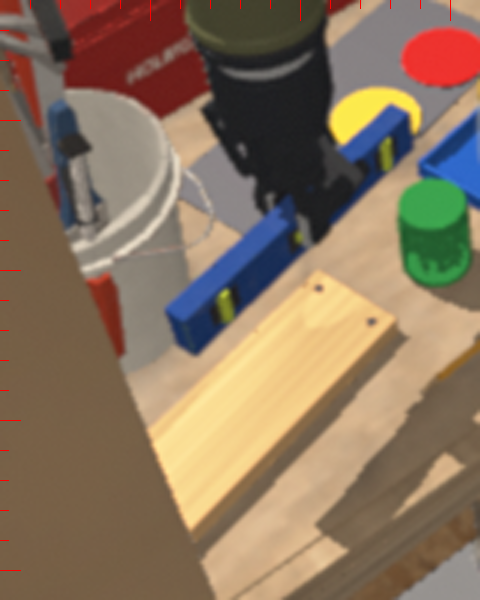

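Run:
```python
from h import *
ci=camera_info('wrist')
for p in[(384,234),(386,150),(388,60),(368,221)]: print(p,at(ci,*p,20,True).round(1))
for p in [(404.7,280.7,20),(486,21,20)]: pass
c=camera_info('scene')
# plank near corners in scene crop (150,160,k3): far-right corner (318,270), near-right (397,322)
for p in [(318,270),(397,322)]: print(at(c,150+p[0]/3-.33,160+p[1]/3-.33,20).round(1))
```

```text
(384, 234) [489.   32.3  20. ]
(386, 150) [485.6 116.3  20. ]
(388, 60) [485.3 200.   20. ]
(368, 221) [471.9  46.3  20. ]
[483.8  27.3  20. ]
[397.6  30.2  20. ]
```

Run:
```python
from h import *
c=camera_info('side')
q=np.array([at(c,255+a/5-.4,50+b/5-.4,20)[:2] for a,b in [(390,112),(476,124),(414,407),(320,393)]]);print(q.round(1),q.mean(0))
q=np.array([at(c,255+a/5-.4,50+b/5-.4,20)[:2] for a,b in [(373,94),(499,116),(435,431),(294,410)]]);print(q.round(1),q.mean(0))
s=camera_info('scene')
q=np.array([at(s,150+a/3-.33,160+b/3-.33,20)[:2] for a,b in [(319,288),(371,322)]]);print(q.round(1))
im=get_image('side');crop(im,295,50,405,150,7,'d19.png')
```

```text
[[417.4 268.5]
 [473.6 268.4]
 [470.9  38.4]
 [414.5  38.2]] [444.11751441 153.36297784]
[[403.9 282.2]
 [487.2 278.1]
 [485.8  23.5]
 [401.8  23.1]] [444.65803759 151.71063154]
[[470.7  40.6]
 [414.4  42. ]]
```

View pics/d19.png

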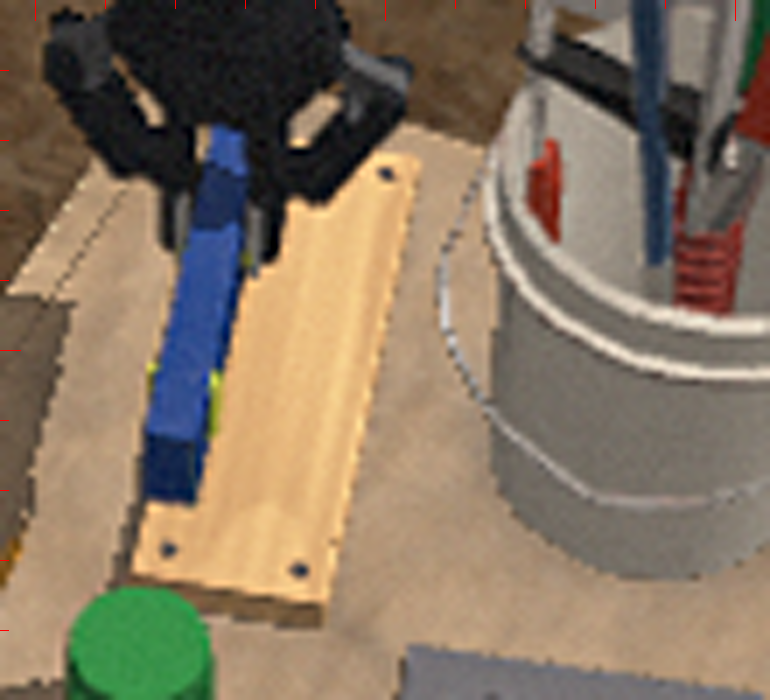

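Run:
```python
from h import *
c=camera_info('side')
def aty(u,v,y):
    o,d=ray(c,u,v);return (o+d*(y-o[1])/d[1]).round(0)
for p in [(410,75),(48,60),(405,95),(262,270)]:
  print(p,aty(295+p[0]/7,50+p[1]/7,72-10),aty(295+p[0]/7,50+p[1]/7,72+10))
# bucket points: left rim extremes & wire, at y=150
for p in [(487,180),(440,280),(495,330),(490,480)]:
  print('bucket',p,aty(295+p[0]/7,50+p[1]/7,150),aty(295+p[0]/7,50+p[1]/7,110))
```

```text
(410, 75) [494.  62. 268.] [493.  82. 250.]
(48, 60) [368.  62. 253.] [363.  82. 234.]
(405, 95) [493.  62. 259.] [492.  82. 240.]
(262, 270) [447.  62. 166.] [444.  82. 144.]
bucket (487, 180) [524. 150. 139.] [524. 110. 179.]
bucket (440, 280) [510. 150.  81.] [512. 110. 123.]
bucket (495, 330) [536. 150.  56.] [537. 110.  99.]
bucket (490, 480) [545. 150. -41.] [545. 110.   7.]
```

Run:
```python
from h import *
ci=camera_info('wrist');c=camera_info('side')
print('cam',(-ci['R'].T@ci['t']).round(0))
print('bottom',at(ci,440,115,0,True).round(0))
for z in (150,170,190,210,230): print(z,'rim wrist',at(ci,499,110,z,True).round(0),'side',at(c,295+487/7,50+185/7,z).round(0),'side front rim',at(c,295+700/7,50+320/7,z).round(0))
print('wire wrist',[at(ci,457,180,z,True).round(0) for z in(60,100,140)],[at(c,295+440/7,50+280/7,z).round(0) for z in(60,100,140)])
```

```text
cam [428. 151. 301.]
bottom [544. 148.   0.]
150 rim wrist [522. 155. 150.] side [524. 136. 150.] side front rim [613.  83. 150.]
170 rim wrist [509. 155. 170.] side [525. 116. 170.] side front rim [611.  64. 170.]
190 rim wrist [497. 154. 190.] side [525.  96. 190.] side front rim [609.  45. 190.]
210 rim wrist [484. 153. 210.] side [525.  76. 210.] side front rim [607.  26. 210.]
230 rim wrist [472. 153. 230.] side [526.  55. 230.] side front rim [605.   7. 230.]
wire wrist [array([541.,  95.,  60.]), array([522., 104., 100.]), array([504., 113., 140.])] [array([510., 170.,  60.]), array([511., 132., 100.]), array([512.,  94., 140.])]
```

Run:
```python
from h import *
im=cv2.imread('pics/w18.png')[:,:,::-1]
crop(im,400,0,640,270,3,'w18c.png')
```

```text
(no output)
```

View pics/w18c.png

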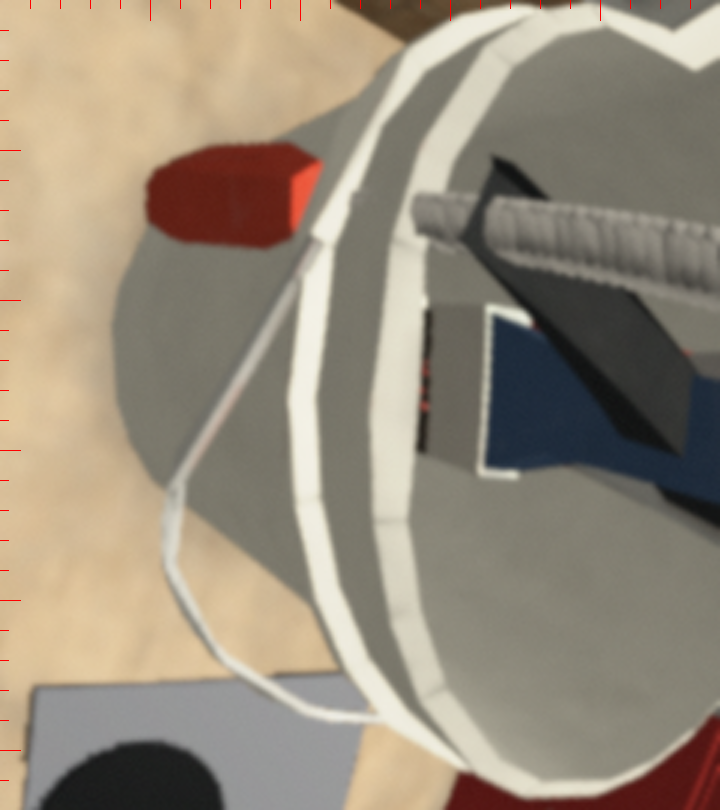

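Emit:
carry_out([
  [[0.1,-1.2,0],0.1],
  [[0.1,-2.4,0.5],0.1],
  [[0.1,-3.3,1.2],0.1],
  [[0.1,-3.35,2.4],0.1],
  [[0.1,-3.35,3.4],0.1],
])

```text
clock: 23.7
eef_pos: [428.4, 156.9, 70.9]
tcp_rot: [-3.139, 0.01, 0.008]
force: [-0.5, -0.7, -2.7]
gripper_width: 18.8
```

Emit:
carry_out([
  [[0,0,0],0],
  [[0,0,0],0],
])

```text
clock: 23.9
eef_pos: [427.9, 155.8, 70.4]
tcp_rot: [-3.14, 0.011, 0.012]
force: [0.5, -0.5, -2.4]
gripper_width: 19.0
```

Run:
```python
from h import *
s=sense();print(s['eef_pos'].round(1),s['force'].round(1),go([444,156,38],np.radians(-.7)))
im=get_image('side');crop(im,295,30,405,130,7,'d20.png')
im=get_image('wrist');cv2.imwrite('pics/w20.png',im[:,:,::-1])
im=get_image('scene');crop(im,150,160,310,360,3,'s20.png')
```

```text
[427.9 155.8  70.4] [ 0.5 -0.5 -2.4] [array([ 0.65, -0.01,  1.29]), np.float64(0.05), ('yaw', np.float64(-0.4), 'tilt', array([-0.008,  0.001, -1.   ]))]
```

View pics/d20.png

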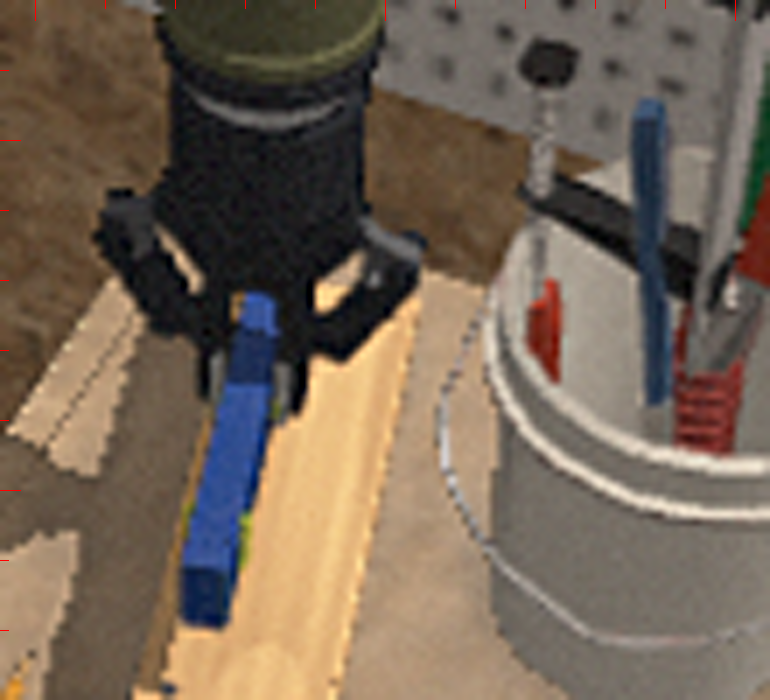

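View pics/w20.png

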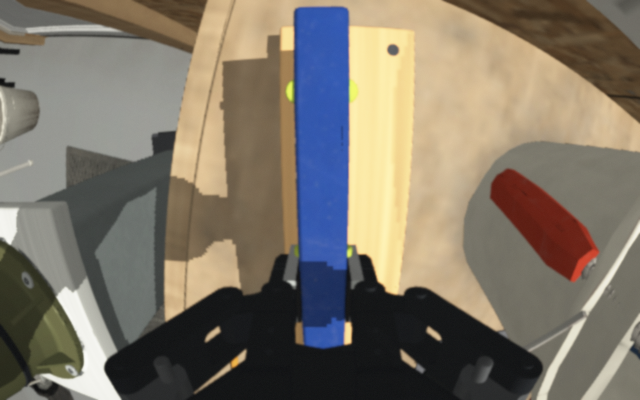

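View pics/s20.png

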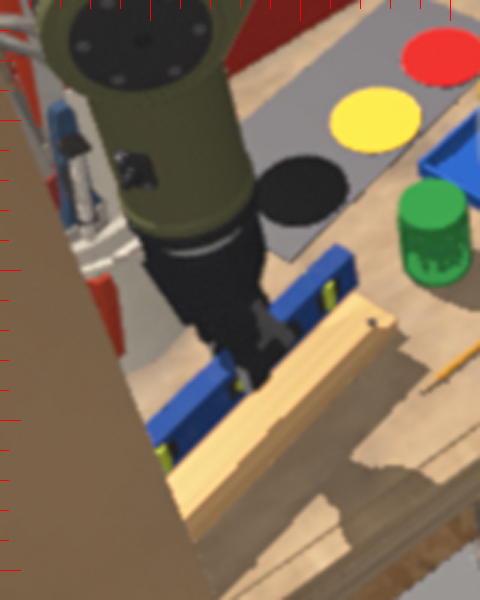

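Run:
```python
from h import *
ci=camera_info('wrist')
for p in[(282,28),(413,31),(393,49),(283,150),(413,120),(409,200)]: print(p,at(ci,*p,20,True).round(1))
print('level far end',at(ci,296,8,70.4-8.9+40,True).round(1),at(ci,348,8,70.4-8.9+40,True).round(1))
```

```text
(282, 28) [405.  285.9  20. ]
(413, 31) [487.7 285.7  20. ]
(393, 49) [474.3 272.4  20. ]
(283, 150) [404.5 207.1  20. ]
(413, 120) [487.8 226.9  20. ]
(409, 200) [488.  173.3  20. ]
level far end [420.8 271.9 101.5] [439.8 271.8 101.5]
```

Emit:
carry_out([
  [[0.1,0,0.5],0],
  [[0.1,0,1.0],0],
  [[0.1,0,1.25],0],
  [[0.1,0,1.25],0],
])

```text
clock: 24.45
eef_pos: [430.8, 156.5, 39.4]
tcp_rot: [-3.139, 0.011, 0.009]
force: [-0.1, -0.1, -1.4]
gripper_width: 19.3
```

Emit:
carry_out([
  [[0.15,0.02,0],0],
  [[0.3,0.02,0],0],
  [[0.3,0.02,0],0],
])

```text
clock: 24.75
eef_pos: [439.2, 156.1, 39.6]
tcp_rot: [-3.139, 0.012, 0.008]
force: [0.0, 1.2, -2.6]
gripper_width: 19.1
```

Run:
```python
from h import *
s=sense();print(s['eef_pos'].round(1),s['force'].round(1),s['ft_torque'].round(2),go([444,155,31],np.radians(-.7)))
im=get_image('side');crop(im,295,30,405,130,7,'d21.png')
```

```text
[439.2 156.1  39.6] [ 0.   1.2 -2.6] [-0.02  0.02  0.  ] [array([0.19, 0.04, 0.34]), np.float64(0.04), ('yaw', np.float64(-0.4), 'tilt', array([-0.005,  0.003, -1.   ]))]
```

View pics/d21.png

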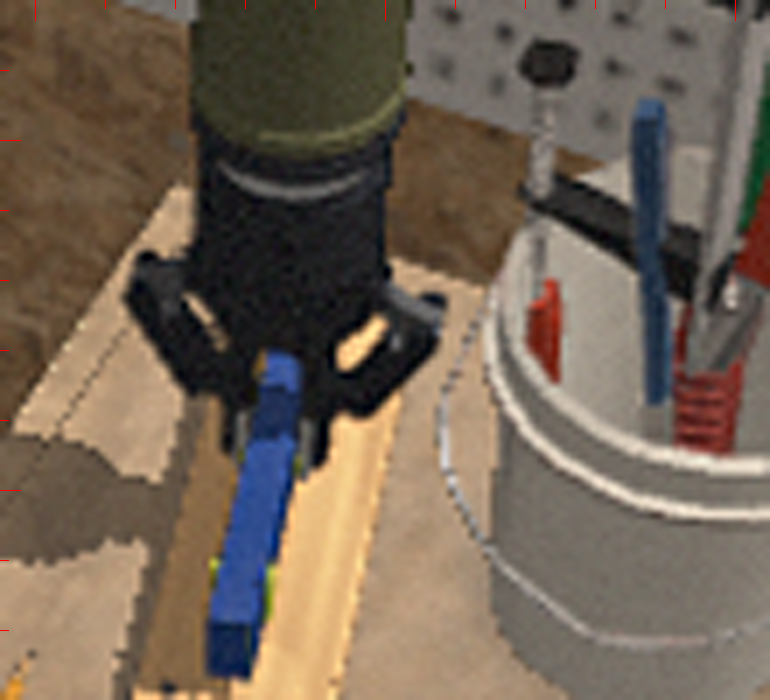

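Run:
```python
from h import *
ci=camera_info('wrist');c=camera_info('side')
R=ci['R'];C=np.array([428,151,301.]);cw=dict(ci);cw['t']=-R@C
for p in [(315,240),(250,360),(180,490),(165,550),(230,660)]:
    o,d=ray(cw,400+p[0]/3,p[1]/3,True)
    print(p,[(X.round(0).tolist(),((proj(c,X)-[295,30])*7).round(0).tolist()) for X in [at(cw,400+p[0]/3,p[1]/3,z,True) for z in (160,140,120,100,80,60)]])
```

```text
(315, 240) [([519.0, 170.0, 160.0], [487.0, 242.0]), ([531.0, 173.0, 140.0], [514.0, 280.0]), ([544.0, 175.0, 120.0], [540.0, 317.0]), ([557.0, 178.0, 100.0], [565.0, 352.0]), ([570.0, 181.0, 80.0], [590.0, 387.0]), ([583.0, 183.0, 60.0], [614.0, 420.0])]
(250, 360) [([506.0, 148.0, 160.0], [448.0, 278.0]), ([517.0, 148.0, 140.0], [471.0, 320.0]), ([528.0, 148.0, 120.0], [493.0, 362.0]), ([539.0, 147.0, 100.0], [514.0, 402.0]), ([551.0, 147.0, 80.0], [534.0, 440.0]), ([562.0, 146.0, 60.0], [554.0, 478.0])]
(180, 490) [([495.0, 126.0, 160.0], [411.0, 315.0]), ([504.0, 123.0, 140.0], [429.0, 363.0]), ([513.0, 119.0, 120.0], [446.0, 409.0]), ([523.0, 115.0, 100.0], [464.0, 454.0]), ([532.0, 112.0, 80.0], [480.0, 498.0]), ([542.0, 108.0, 60.0], [496.0, 540.0])]
(165, 550) [([493.0, 116.0, 160.0], [402.0, 334.0]), ([502.0, 111.0, 140.0], [420.0, 384.0]), ([511.0, 106.0, 120.0], [436.0, 433.0]), ([520.0, 101.0, 100.0], [453.0, 480.0]), ([530.0, 96.0, 80.0], [468.0, 526.0]), ([539.0, 91.0, 60.0], [484.0, 571.0])]
(230, 660) [([509.0, 96.0, 160.0], [436.0, 377.0]), ([520.0, 88.0, 140.0], [457.0, 434.0]), ([531.0, 80.0, 120.0], [478.0, 489.0]), ([543.0, 73.0, 100.0], [499.0, 542.0]), ([554.0, 65.0, 80.0], [519.0, 594.0]), ([566.0, 57.0, 60.0], [538.0, 645.0])]
```

Emit:
carry_out([
  [[0.1,0.04,0.1],0.05],
  [[0.12,0.04,0.2],0.05],
  [[0.12,0.04,0.28],0.05],
  [[0.12,0.04,0.28],0.05],
])

```text
clock: 25.2
eef_pos: [441.6, 154.9, 32.2]
tcp_rot: [-3.139, 0.02, 0.009]
force: [-0.1, -0.8, -2.2]
gripper_width: 19.1
```

Emit:
carry_out([
  [[0,0,0.03],0],
  [[0,0,0.06],0],
])

```text
clock: 25.4
eef_pos: [441.4, 155.0, 30.7]
tcp_rot: [-3.139, 0.02, 0.009]
force: [0.5, -0.3, -1.6]
gripper_width: 19.3
```

Emit:
carry_out([
  [[0,0,0.03],0],
  [[0,0,0.05],0],
])

```text
clock: 25.6
eef_pos: [441.4, 155.0, 29.4]
tcp_rot: [-3.139, 0.02, 0.009]
force: [-0.3, 0.2, -0.9]
gripper_width: 19.2
```

Emit:
carry_out([
  [[0,0,0.02],0],
  [[0,0,0.04],0],
])

```text
clock: 25.8
eef_pos: [441.4, 155.0, 28.9]
tcp_rot: [-3.14, 0.019, 0.008]
force: [-3.0, -1.7, 13.1]
gripper_width: 19.1
```

Emit:
carry_out([
  [[0,0,0],0],
  [[0,0,0],0],
  [[0,0,0],0],
], claw=145)

```text
clock: 26.1
eef_pos: [441.5, 155.1, 28.9]
tcp_rot: [-3.14, 0.019, 0.008]
force: [0.2, -0.0, 0.2]
gripper_width: 36.8
```

Emit:
carry_out([
  [[0,0,-0.3],0],
  [[-0.1,0,-1.0],0],
  [[-0.2,0,-2.2],0],
  [[-0.2,0,-3.6],0],
  [[-0.2,0,-5.0],0],
])

```text
clock: 26.6
eef_pos: [436.6, 155.0, 155.6]
tcp_rot: [-3.139, 0.018, 0.009]
force: [0.3, -0.4, 0.4]
gripper_width: 36.9
```

Run:
```python
from h import *
s=sense();print(s['eef_pos'].round(1),s['force'].round(1),s['gripper_width'])
im=get_image('wrist');cv2.imwrite('pics/w22.png',im[:,:,::-1])
im=get_image('side');crop(im,255,30,405,150,5,'d22.png')
```

```text
[436.6 155.  155.6] [ 0.3 -0.4  0.4] 36.94274491996333
```

View pics/w22.png

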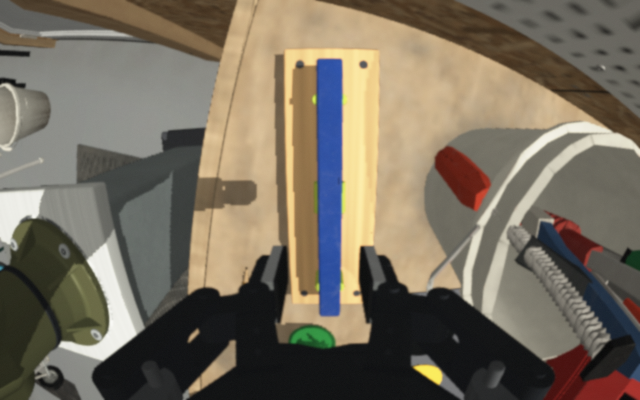

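View pics/d22.png

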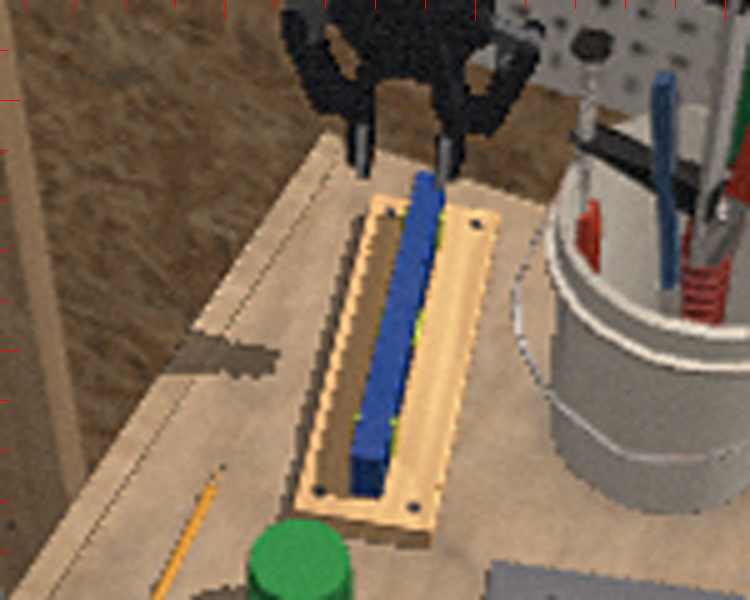

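Emit:
carry_out([
  [[0,1.3,-0.2],1.4],
  [[0.1,2.7,-0.2],2.8],
  [[0.1,4.1,-0.2],4.2],
  [[0.1,5.5,-0.2],5.6],
  [[0.1,6.8,-0.2],7],
], claw=0)

```text
clock: 27.2
eef_pos: [438.9, -15.3, 162.6]
tcp_rot: [-2.918, 1.151, 0.0]
force: [0.7, 0.1, 0.4]
gripper_width: 85.7
```

Run:
```python
from h import *
s=sense();print(s['eef_pos'].round(1),s['joints'].round(2),go([437.2,-178.8,150],-np.pi/2))
```

```text
[438.9 -15.3 162.6] [ 0.44  0.34 -0.6   2.06  0.26  0.81 -1.07] [array([4.42, 4.83, 0.48]), np.float64(7.82), ('yaw', np.float64(-43.1), 'tilt', array([ 0.001,  0.004, -1.   ]))]
```

Emit:
carry_out([
  [[0.9,1.0,0.1],1.4],
  [[1.8,2.0,0.2],2.8],
  [[2.7,3.0,0.2],4.2],
  [[3.6,3.9,0.3],5.6],
  [[4.4,4.8,0.4],7],
])

```text
clock: 27.7
eef_pos: [437.1, -179.4, 151.8]
tcp_rot: [-2.306, 2.128, 0.003]
force: [-0.1, 0.5, -0.4]
gripper_width: 85.5
```

Emit:
carry_out([
  [[0,0,0],0.8],
  [[0,0,0],0.8],
  [[0,0,0],0.8],
])

```text
clock: 28.0
eef_pos: [437.0, -178.7, 151.8]
tcp_rot: [-2.218, 2.219, 0.004]
force: [0.3, 0.8, -0.1]
gripper_width: 85.2
```

Run:
```python
from h import *
s=sense();print(s['eef_pos'].round(1),s['joints'].round(2),go([437.2,-178.8,41],-np.pi/2))
crop(get_image('wrist'),180,60,500,310,2,'w23.png')
```

```text
[ 437.  -178.7  151.8] [ 0.59  0.37 -0.34  2.    0.17  0.79 -1.42] [array([ 0.02, -0.  ,  4.43]), np.float64(-0.0), ('yaw', np.float64(-90.0), 'tilt', array([ 0.001,  0.005, -1.   ]))]
```

View pics/w23.png

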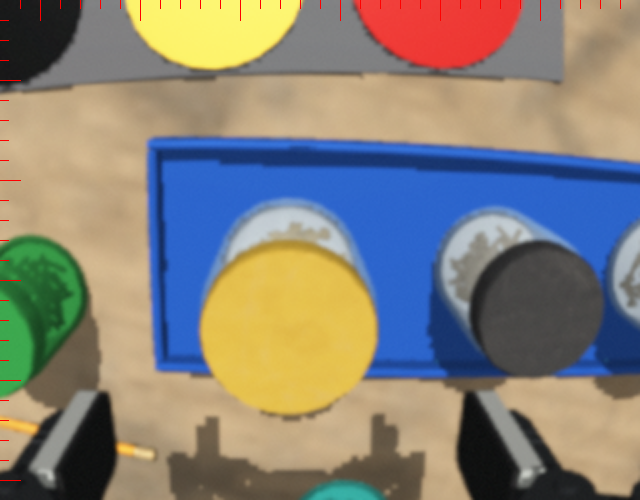

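Emit:
carry_out([
  [[0.02,0,1.2],0],
  [[0.02,0,2.6],0],
  [[0.02,0,3.8],0],
  [[0.02,0,4.4],0],
  [[0.02,0,4.4],0],
])

```text
clock: 28.55
eef_pos: [436.2, -177.0, 40.2]
tcp_rot: [-2.223, 2.215, 0.01]
force: [0.7, 0.3, 0.2]
gripper_width: 85.7
```

Emit:
carry_out([
  [[0,0,0],0],
  [[0,0,0],0],
  [[0,0,0],0],
  [[0,0,0],0],
  [[0,0,0],0],
], claw=255)

```text
clock: 29.05
eef_pos: [436.9, -176.9, 41.3]
tcp_rot: [-2.223, 2.214, 0.007]
force: [-0.4, 1.7, 7.3]
gripper_width: 65.3
```

Emit:
carry_out([
  [[0,0,-0.5],0],
  [[0,0,-2],0],
  [[0,0,-3.8],0],
  [[0,0,-5.0],0],
  [[0,0,-5.0],0],
])

```text
clock: 29.55
eef_pos: [439.1, -178.4, 170.5]
tcp_rot: [-2.221, 2.212, -0.005]
force: [0.1, 0.2, -1.7]
gripper_width: 65.1
```

Run:
```python
from h import *
s=sense();print(s['eef_pos'].round(1),s['force'].round(1),go([570.2,-144,165],-np.pi/2))
```

```text
[ 439.1 -178.4  170.5] [ 0.1  0.2 -1.7] [array([-1.35, -5.25,  0.26]), np.float64(0.04), ('yaw', np.float64(-89.8), 'tilt', array([ 0.007,  0.003, -1.   ]))]
```

Emit:
carry_out([
  [[-0.3,-1.3,0],0],
  [[-0.7,-2.8,0],0],
  [[-1.1,-4.2,0.2],0],
  [[-1.35,-5.2,0.3],0],
  [[-1.35,-5.3,0.3],0],
])

```text
clock: 30.05
eef_pos: [573.8, -141.7, 162.4]
tcp_rot: [-2.224, 2.207, -0.002]
force: [0.1, 0.7, -2.9]
gripper_width: 65.3
```

Emit:
carry_out([
  [[0,0,0.9],0],
  [[0,0,2.0],0],
  [[0,0,3.2],0],
  [[0,0,4.0],0],
  [[0,0,4.0],0],
])

```text
clock: 30.55
eef_pos: [571.3, -141.2, 59.0]
tcp_rot: [-2.227, 2.21, 0.007]
force: [-0.9, -0.1, -2.7]
gripper_width: 65.3
```

Run:
```python
from h import *
s=sense();print(s['eef_pos'].round(1),s['force'].round(1),go([571,-144,45],-np.pi/2))
crop(get_image('side'),320,130,420,230,6,'d24.png')
crop(get_image('scene'),210,140,320,240,6,'s24.png')
```

```text
[ 571.3 -141.2   59. ] [-0.9 -0.1 -2.7] [array([0.11, 0.01, 0.56]), np.float64(0.07), ('yaw', np.float64(-89.6), 'tilt', array([ 0.   ,  0.006, -1.   ]))]
```

View pics/d24.png

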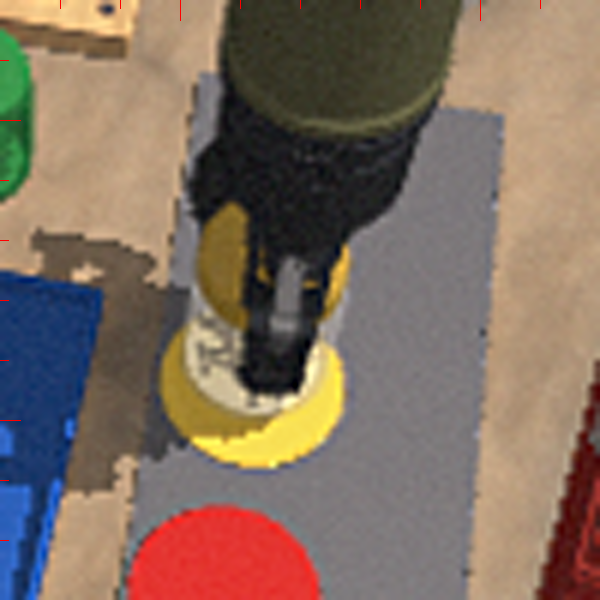

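View pics/s24.png

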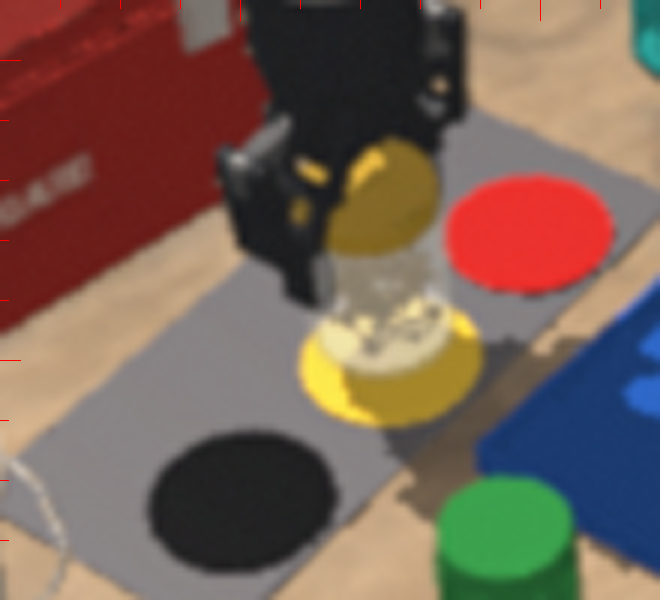

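Emit:
carry_out([
  [[0.08,0,0.3],0],
  [[0.1,0,0.5],0],
  [[0.1,0,0.57],0],
  [[0.1,0,0.57],0],
])

```text
clock: 31.05
eef_pos: [573.9, -143.9, 47.9]
tcp_rot: [-2.224, 2.208, -0.001]
force: [-0.3, 0.4, -2.7]
gripper_width: 65.4
```

Emit:
carry_out([
  [[0,0,0.02],0],
  [[0,0,0.05],0],
])

```text
clock: 31.25
eef_pos: [574.1, -143.9, 46.9]
tcp_rot: [-2.224, 2.208, -0.001]
force: [-1.4, 0.2, -2.2]
gripper_width: 65.4
```

Emit:
carry_out([
  [[0,0.06,0.04],0],
  [[0,0.1,0.08],0],
  [[0,0.1,0.12],0],
])

```text
clock: 31.55
eef_pos: [571.4, -143.9, 43.9]
tcp_rot: [-2.224, 2.208, -0.001]
force: [-0.3, -0.2, -2.2]
gripper_width: 64.8
```

Emit:
carry_out([
  [[0,0,0.03],0],
  [[0,0,0.05],0],
])

```text
clock: 31.75
eef_pos: [571.5, -143.9, 42.6]
tcp_rot: [-2.224, 2.208, -0.001]
force: [0.2, 0.2, 1.0]
gripper_width: 65.1
```

Emit:
carry_out([
  [[0,0,0.02],0],
])

```text
clock: 31.85
eef_pos: [571.7, -143.9, 42.5]
tcp_rot: [-2.224, 2.207, -0.002]
force: [-1.5, -0.1, 6.0]
gripper_width: 65.1
```

Run:
```python
from h import *
crop(get_image('side'),320,130,420,230,6,'d25.png')
crop(get_image('scene'),210,140,320,240,6,'s25.png')
```

```text
(no output)
```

View pics/d25.png

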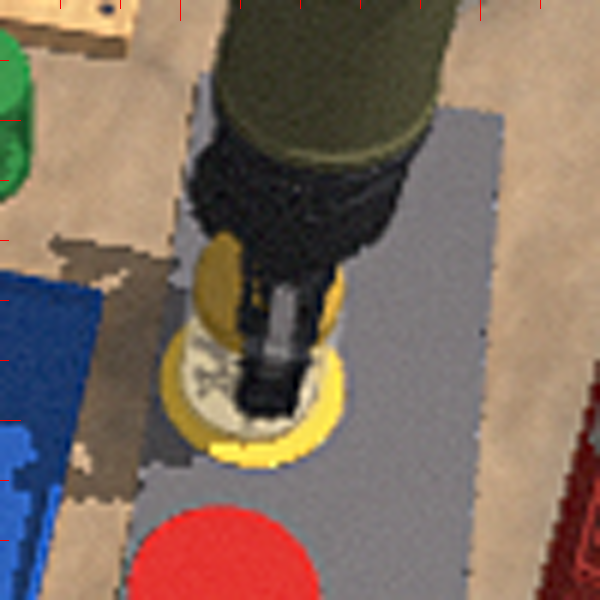

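View pics/s25.png

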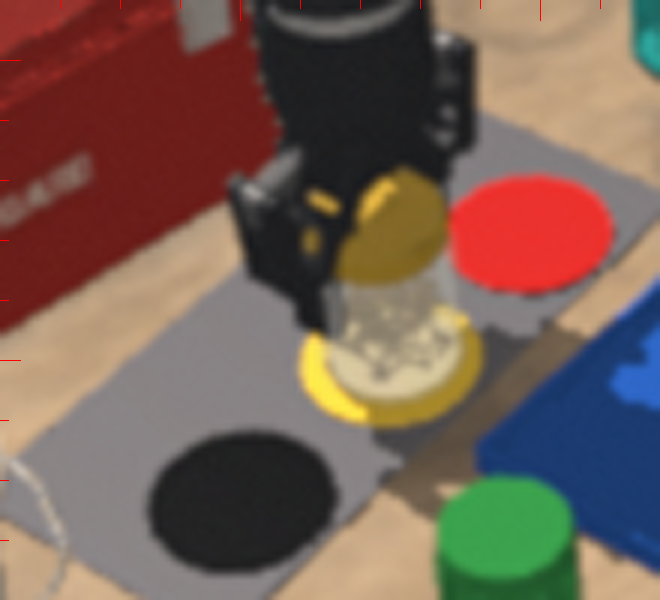

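Emit:
carry_out([
  [[0,0,0],0],
  [[0,0,0],0],
  [[0,0,0],0],
], claw=0)

```text
clock: 32.25
eef_pos: [571.7, -143.9, 42.5]
tcp_rot: [-2.224, 2.207, -0.002]
force: [-0.0, 0.6, 1.1]
gripper_width: 85.3
```

Emit:
carry_out([
  [[0,0,-1],0],
  [[0,0,-2.5],0],
  [[0,0,-4],0],
  [[0,0,-4.8],0],
  [[0,0,-4.8],0],
])

```text
clock: 32.75
eef_pos: [572.8, -144.7, 165.9]
tcp_rot: [-2.221, 2.205, -0.01]
force: [1.5, 0.7, -0.1]
gripper_width: 85.4
```

Run:
```python
from h import *
s=sense();print(s['eef_pos'].round(1),s['force'].round(1),go([436,-279.4,130],-np.pi/2))
crop(get_image('side'),320,130,420,230,6,'d26.png')
crop(get_image('wrist'),180,60,500,310,2,'w26.png')
```

```text
[ 572.8 -144.7  165.9] [ 1.5  0.7 -0.1] [array([5.35, 5.53, 1.35]), np.float64(0.07), ('yaw', np.float64(-89.6), 'tilt', array([ 0.013,  0.003, -1.   ]))]
```

View pics/d26.png

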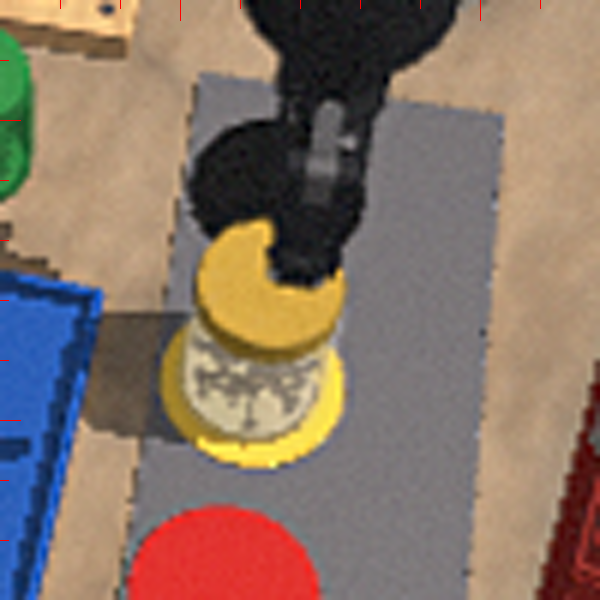

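View pics/w26.png

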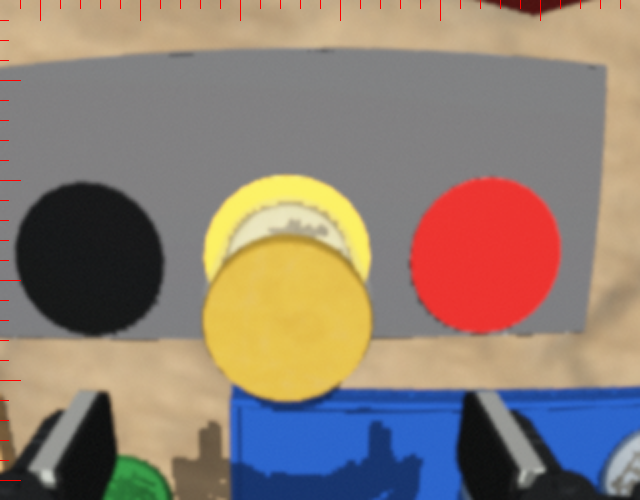

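Run:
```python
from h import *
ci=camera_info('wrist')
for p in [(89,258.5),(486,255.5),(287,258)]: print(at(ci,180+p[0]/2-.25,60+p[1]/2-.25,6,True).round(1))
```

```text
[567.4 -40.9   6. ]
[ 570.9 -246.9    6. ]
[ 568.1 -143.8    6. ]
```

Emit:
carry_out([
  [[1.3,1.3,0],0],
  [[2.8,2.9,0.2],0],
  [[4.2,4.4,0.6],0],
  [[5.2,5.3,1.0],0],
  [[5.3,5.5,1.2],0],
])

```text
clock: 33.35
eef_pos: [428.7, -282.1, 128.4]
tcp_rot: [-2.218, 2.219, 0.004]
force: [1.1, 0.8, -0.6]
gripper_width: 85.2
```

Emit:
carry_out([
  [[0,0,0],0],
  [[0,0,0],0],
])

```text
clock: 33.55
eef_pos: [428.4, -281.7, 127.5]
tcp_rot: [-2.218, 2.22, 0.007]
force: [0.2, 0.9, -0.7]
gripper_width: 85.7
```

Run:
```python
from h import *
s=sense();print(s['eef_pos'].round(1),s['force'].round(1),go([436.2,-279.4,31.3],-np.pi/2))
crop(get_image('wrist'),180,60,500,310,2,'w27.png')
```

```text
[ 428.4 -281.7  127.5] [ 0.2  0.9 -0.7] [array([-0.07, -0.32,  3.85]), np.float64(-0.01), ('yaw', np.float64(-90.0), 'tilt', array([-0.001,  0.006, -1.   ]))]
```

View pics/w27.png

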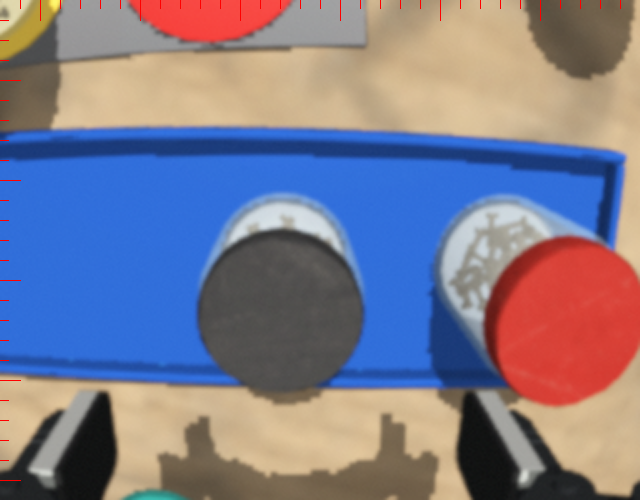

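Emit:
carry_out([
  [[-0.07,-0.32,0.8],0],
  [[-0.07,-0.32,2.0],0],
  [[-0.07,-0.32,3.2],0],
  [[-0.07,-0.32,3.8],0],
  [[-0.07,-0.32,3.8],0],
], claw=30)

```text
clock: 34.1
eef_pos: [437.8, -276.7, 31.2]
tcp_rot: [-2.222, 2.214, 0.011]
force: [-0.4, 0.4, 0.4]
gripper_width: 75.6
```

Emit:
carry_out([
  [[0,0,0],0],
  [[0,0,0],0],
  [[0,0,0],0],
  [[0,0,0],0],
  [[0,0,0],0],
], claw=255)

```text
clock: 34.6
eef_pos: [438.9, -276.5, 32.2]
tcp_rot: [-2.222, 2.213, 0.008]
force: [1.4, 2.8, 6.5]
gripper_width: 57.7
```

Emit:
carry_out([
  [[0,0,-0.5],0],
  [[0,0,-2],0],
  [[0,0,-3.8],0],
  [[0,0,-5.4],0],
  [[0,0,-5.4],0],
])

```text
clock: 35.1
eef_pos: [441.1, -278.9, 173.0]
tcp_rot: [-2.22, 2.212, -0.007]
force: [0.4, -0.9, -4.0]
gripper_width: 57.7
```

Run:
```python
from h import *
s=sense();print(s['eef_pos'].round(1),s['force'].round(1),go([569,-40.5,165],-np.pi/2))
```

```text
[ 441.1 -278.9  173. ] [ 0.4 -0.9 -4. ] [array([-9.52, -5.15,  0.39]), np.float64(0.04), ('yaw', np.float64(-89.8), 'tilt', array([ 0.008,  0.002, -1.   ]))]
```

Emit:
carry_out([
  [[-1.4,-0.8,0],0],
  [[-3.2,-1.8,0],0],
  [[-5.0,-2.8,0],0],
  [[-6.6,-3.6,0],0],
  [[-7.8,-4.3,0],0],
])

```text
clock: 35.6
eef_pos: [548.1, -79.9, 174.3]
tcp_rot: [-2.223, 2.209, -0.005]
force: [-0.5, 0.2, -2.7]
gripper_width: 57.5
```

Run:
```python
from h import *
s=sense();print(s['eef_pos'].round(1),s['force'].round(1),go([571,-40.5,60],-np.pi/2))
```

```text
[548.1 -79.9 174.3] [-0.5  0.2 -2.7] [array([-1.56, -0.89,  4.58]), np.float64(0.06), ('yaw', np.float64(-89.6), 'tilt', array([ 0.008,  0.004, -1.   ]))]
```

Emit:
carry_out([
  [[-0.8,-0.5,0],0],
  [[-1.5,-0.85,0.3],0],
  [[-1.56,-0.89,1.6],0],
  [[-1.56,-0.89,3.0],0],
  [[-1.56,-0.89,4.2],0],
])

```text
clock: 36.1
eef_pos: [569.8, -40.5, 67.9]
tcp_rot: [-2.224, 2.209, -0.003]
force: [0.8, -1.0, -2.6]
gripper_width: 57.6
```

Emit:
carry_out([
  [[0,0,0],0],
  [[0,0,0],0],
])

```text
clock: 36.3
eef_pos: [569.0, -40.7, 67.7]
tcp_rot: [-2.225, 2.211, -0.0]
force: [0.5, 0.6, -2.9]
gripper_width: 58.0
```

Run:
```python
from h import *
s=sense();print(s['eef_pos'].round(1),s['force'].round(1),go([571,-40.5,36],-np.pi/2))
```

```text
[569.  -40.7  67.7] [ 0.5  0.6 -2.9] [array([-0.  , -0.07,  1.27]), np.float64(0.06), ('yaw', np.float64(-89.6), 'tilt', array([ 0.004,  0.003, -1.   ]))]
```

Emit:
carry_out([
  [[0,-0.07,0.5],0],
  [[0,-0.07,0.9],0],
  [[0,-0.07,1.2],0],
  [[0,-0.07,1.25],0],
  [[0,-0.07,1.25],0],
])

```text
clock: 36.8
eef_pos: [570.7, -40.5, 36.2]
tcp_rot: [-2.226, 2.211, 0.0]
force: [-0.1, -0.4, -2.1]
gripper_width: 58.0
```

Run:
```python
from h import *
s=sense();print(s['eef_pos'].round(1),s['force'].round(1))
crop(get_image('side'),320,110,420,210,6,'d28.png')
```

```text
[570.7 -40.5  36.2] [-0.1 -0.4 -2.1]
```

View pics/d28.png

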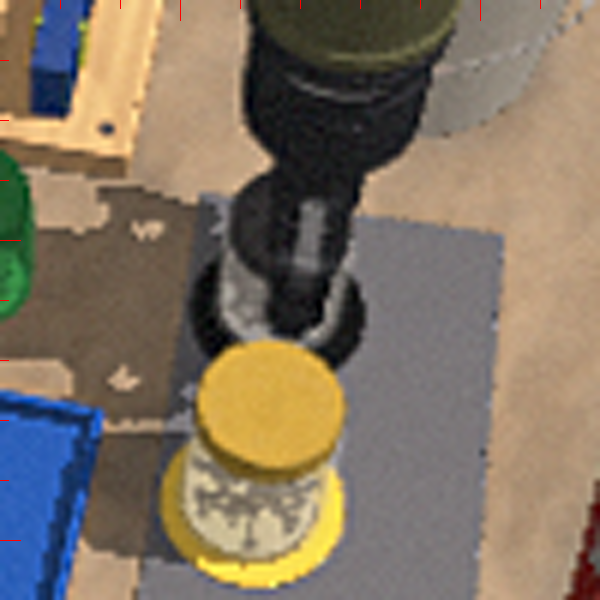

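Emit:
carry_out([
  [[0,0,0.04],0],
  [[0,0,0.07],0],
  [[0,0,0.08],0],
])

```text
clock: 37.15
eef_pos: [571.1, -40.5, 34.7]
tcp_rot: [-2.225, 2.21, -0.001]
force: [-0.3, -0.4, -2.6]
gripper_width: 58.2
```

Emit:
carry_out([
  [[0,0,0.03],0],
  [[0,0,0.05],0],
])

```text
clock: 37.35
eef_pos: [571.1, -40.5, 33.5]
tcp_rot: [-2.225, 2.21, -0.001]
force: [-0.7, 0.3, -2.7]
gripper_width: 57.6
```

Emit:
carry_out([
  [[0,0,0.02],0],
  [[0,0,0.03],0],
])

```text
clock: 37.55
eef_pos: [571.4, -40.5, 33.3]
tcp_rot: [-2.225, 2.21, -0.002]
force: [-1.6, 0.1, 7.5]
gripper_width: 57.7
```

Emit:
carry_out([
  [[0,0,0],0],
  [[0,0,0],0],
  [[0,0,0],0],
], claw=25)

```text
clock: 37.85
eef_pos: [571.5, -40.5, 33.3]
tcp_rot: [-2.225, 2.21, -0.002]
force: [0.2, -0.2, 0.1]
gripper_width: 77.1
```

Emit:
carry_out([
  [[0,0,-1],0],
  [[0,0,-2.5],0],
  [[0,0,-4],0],
  [[0,0,-5],0],
  [[0,0,-5],0],
])

```text
clock: 38.35
eef_pos: [573.0, -40.7, 162.2]
tcp_rot: [-2.221, 2.207, -0.01]
force: [0.1, 0.6, -0.1]
gripper_width: 77.5
```

Run:
```python
from h import *
s=sense();print(s['eef_pos'].round(1),s['force'].round(1),go([435,-378.4,130],-np.pi/2))
crop(get_image('wrist'),180,60,500,310,2,'w29.png')
```

```text
[573.  -40.7 162.2] [ 0.1  0.6 -0.1] [array([13.47,  5.62,  1.18]), np.float64(0.06), ('yaw', np.float64(-89.6), 'tilt', array([ 0.012,  0.003, -1.   ]))]
```

View pics/w29.png

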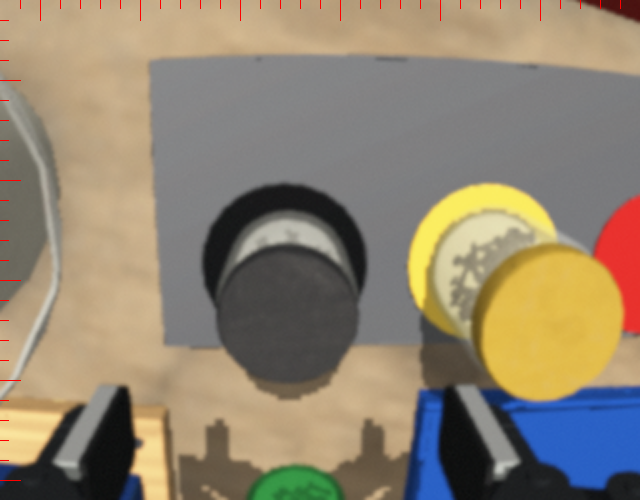

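Black is centred: its coaster spans x 203–366 and its lid 216–358. Red jar next.

Emit:
carry_out([
  [[1.7,0.7,0],0],
  [[3.5,1.5,0],0],
  [[5.3,2.2,0],0],
  [[7.1,3.0,0],0],
  [[8.8,3.7,0],0],
], claw=0)

```text
clock: 38.9
eef_pos: [478.8, -263.3, 157.4]
tcp_rot: [-2.223, 2.21, -0.004]
force: [0.8, -0.2, 0.0]
gripper_width: 85.4
```

Run:
```python
from h import *
s=sense();print(s['eef_pos'].round(1),s['force'].round(1),go([435,-378.4,125],-np.pi/2))
```

```text
[ 478.8 -263.3  157.4] [ 0.8 -0.2  0. ] [array([4.6 , 1.79, 1.27]), np.float64(0.06), ('yaw', np.float64(-89.7), 'tilt', array([ 0.007,  0.003, -1.   ]))]
```

Emit:
carry_out([
  [[1.7,0.7,0.3],0],
  [[3.4,1.4,0.6],0],
  [[4.5,1.75,0.9],0],
  [[4.6,1.75,1.2],0],
  [[4.6,1.75,1.2],0],
])

```text
clock: 39.4
eef_pos: [434.5, -378.3, 124.3]
tcp_rot: [-2.221, 2.212, 0.002]
force: [0.4, 0.5, -0.1]
gripper_width: 85.6
```

Emit:
carry_out([
  [[0,0,0],0],
  [[0,0,0],0],
])

```text
clock: 39.6
eef_pos: [435.2, -376.6, 124.2]
tcp_rot: [-2.223, 2.209, 0.004]
force: [0.2, 1.0, 0.4]
gripper_width: 85.5
```

Run:
```python
from h import *
s=sense();print(s['eef_pos'].round(1),s['force'].round(1),go([435,-378.4,37],-np.pi/2))
crop(get_image('wrist'),180,60,500,310,2,'w30.png')
```

```text
[ 435.2 -376.6  124.2] [0.2 1.  0.4] [array([0.1 , 0.02, 3.49]), np.float64(0.06), ('yaw', np.float64(-89.6), 'tilt', array([ 0.004,  0.007, -1.   ]))]
```

View pics/w30.png

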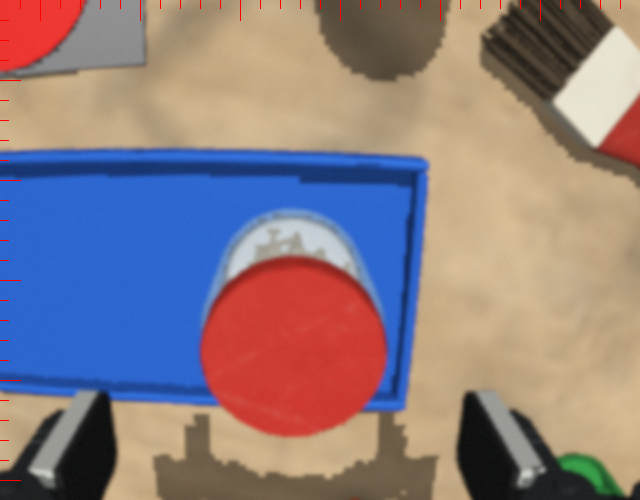

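Emit:
carry_out([
  [[0.1,0,0.8],0],
  [[0.1,0,2.0],0],
  [[0.12,0,3.0],0],
  [[0.12,0,3.45],0],
  [[0.12,0,3.45],0],
])

```text
clock: 40.15
eef_pos: [435.4, -378.2, 37.2]
tcp_rot: [-2.225, 2.208, 0.007]
force: [-0.0, 0.2, 0.1]
gripper_width: 85.5
```

Emit:
carry_out([
  [[0,0,0],0],
  [[0,0,0],0],
  [[0,0,0],0],
  [[0,0,0],0],
  [[0,0,0],0],
], claw=255)

```text
clock: 40.65
eef_pos: [436.4, -378.3, 38.9]
tcp_rot: [-2.224, 2.207, 0.003]
force: [0.7, 1.2, 6.4]
gripper_width: 61.5
```

Emit:
carry_out([
  [[0,0,-0.5],0],
  [[0,0,-2],0],
  [[0,0,-3.8],0],
  [[0,0,-5.2],0],
  [[0,0,-5.2],0],
])

```text
clock: 41.15
eef_pos: [438.3, -380.9, 175.4]
tcp_rot: [-2.224, 2.207, -0.013]
force: [0.8, -0.9, -2.3]
gripper_width: 61.3
```

Run:
```python
from h import *
s=sense();print(s['eef_pos'].round(1),s['force'].round(1),go([571.5,-248.3,165],-np.pi/2))
```

```text
[ 438.3 -380.9  175.4] [ 0.8 -0.9 -2.3] [array([-5.26, -5.36,  0.48]), np.float64(0.07), ('yaw', np.float64(-89.6), 'tilt', array([ 0.012,  0.   , -1.   ]))]
```

Emit:
carry_out([
  [[-1.2,-1.2,0],0],
  [[-2.6,-2.6,0],0],
  [[-4.0,-4.0,0],0],
  [[-5.0,-5.1,0.2],0],
  [[-5.25,-5.4,0.4],0],
])

```text
clock: 41.65
eef_pos: [575.7, -242.8, 167.2]
tcp_rot: [-2.229, 2.196, -0.013]
force: [-0.4, 0.5, -2.6]
gripper_width: 61.2
```

Emit:
carry_out([
  [[0,0,0.8],0],
  [[0,0,2.0],0],
  [[0,0,3.2],0],
  [[0,0,4.0],0],
  [[0,0,4.0],0],
])

```text
clock: 42.15
eef_pos: [574.3, -242.3, 63.9]
tcp_rot: [-2.23, 2.199, -0.003]
force: [-0.6, -0.5, -3.4]
gripper_width: 61.5
```

Run:
```python
from h import *
s=sense();print(s['eef_pos'].round(1),s['force'].round(1),go([573,-248.8,43],-np.pi/2))
```

```text
[ 574.3 -242.3   63.9] [-0.6 -0.5 -3.4] [array([0.26, 0.06, 0.84]), np.float64(0.14), ('yaw', np.float64(-89.2), 'tilt', array([ 0.008,  0.005, -1.   ]))]
```

Emit:
carry_out([
  [[0.15,0.06,0.3],0.14],
  [[0.26,0.06,0.6],0.14],
  [[0.26,0.06,0.82],0.14],
  [[0.26,0.06,0.82],0.14],
])

```text
clock: 42.55
eef_pos: [572.8, -248.9, 43.0]
tcp_rot: [-2.214, 2.216, -0.002]
force: [0.0, -0.5, -2.8]
gripper_width: 61.2
```

Run:
```python
from h import *
s=sense();print(s['eef_pos'].round(1),s['force'].round(1),go([573,-248.8,41],-np.pi/2))
crop(get_image('side'),310,160,410,260,6,'d31.png')
```

```text
[ 572.8 -248.9   43. ] [ 0.  -0.5 -2.8] [array([-0.01, -0.01,  0.08]), np.float64(-0.01), ('yaw', np.float64(-90.0), 'tilt', array([ 0.008,  0.006, -1.   ]))]
```

View pics/d31.png

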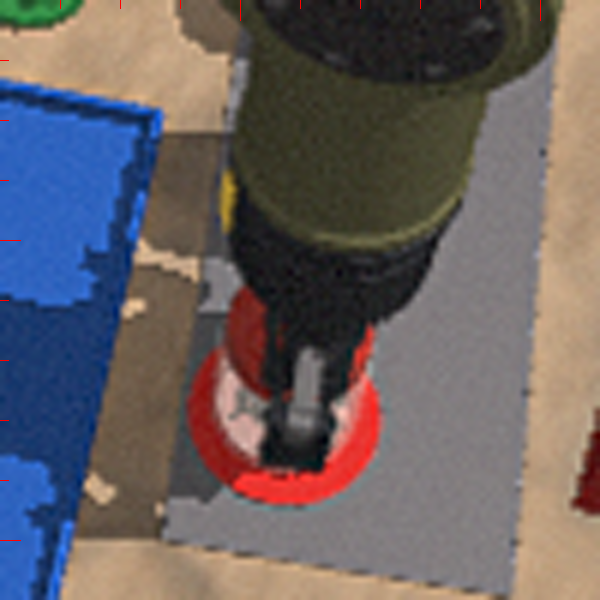

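Emit:
carry_out([
  [[0,0,0.04],0],
  [[0,0,0.07],0],
  [[0,0,0.08],0],
])

```text
clock: 42.9
eef_pos: [573.3, -248.7, 41.7]
tcp_rot: [-2.214, 2.215, -0.004]
force: [0.3, -0.8, -3.3]
gripper_width: 61.5
```

Emit:
carry_out([
  [[0,0,0.03],0],
  [[0,0,0.04],0],
])

```text
clock: 43.1
eef_pos: [573.4, -248.6, 40.7]
tcp_rot: [-2.214, 2.215, -0.004]
force: [-0.3, -0.1, -3.1]
gripper_width: 61.3
```

Emit:
carry_out([
  [[0,0,0.03],0],
  [[0,0,0.04],0],
])

```text
clock: 43.3
eef_pos: [573.6, -248.7, 40.1]
tcp_rot: [-2.214, 2.215, -0.005]
force: [-0.6, -0.2, 1.2]
gripper_width: 60.9
```

Emit:
carry_out([
  [[0,0.01,0.02],0],
])

```text
clock: 43.4
eef_pos: [573.7, -248.6, 40.0]
tcp_rot: [-2.214, 2.214, -0.006]
force: [0.0, 0.5, 2.9]
gripper_width: 61.6
```

Emit:
carry_out([
  [[0,0,0],0],
  [[0,0,0],0],
  [[0,0,0],0],
], claw=15)

```text
clock: 43.7
eef_pos: [573.8, -248.7, 40.1]
tcp_rot: [-2.214, 2.214, -0.006]
force: [-0.9, -1.1, -0.6]
gripper_width: 80.3
```

Emit:
carry_out([
  [[0,0,-1],0],
  [[0,0,-2.5],0],
  [[0,0,-4],0],
  [[0,0,-5],0],
  [[0,0,-5],0],
])

```text
clock: 44.2
eef_pos: [574.6, -249.9, 169.3]
tcp_rot: [-2.211, 2.212, -0.016]
force: [1.1, 0.1, 1.0]
gripper_width: 80.5
```

Run:
```python
from h import *
s=sense();print(s['eef_pos'].round(1),s['force'].round(1))
crop(get_image('wrist'),100,60,420,310,2,'w32.png')
```

```text
[ 574.6 -249.9  169.3] [1.1 0.1 1. ]
```

View pics/w32.png

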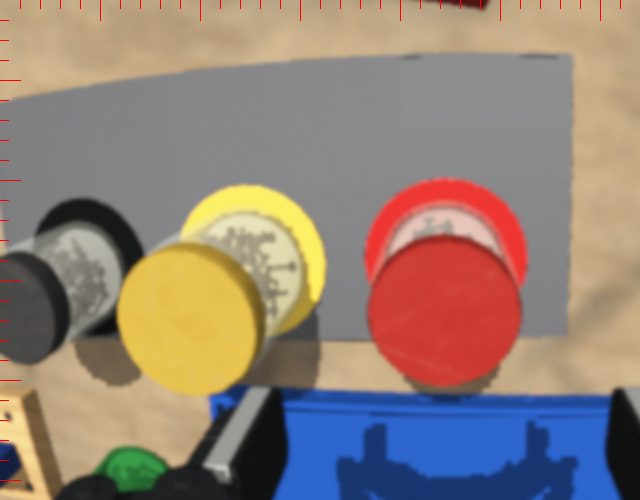

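Emit:
carry_out([
  [[1.2,1.2,-0.8],0],
  [[2.6,2.4,-1.6],0],
  [[4.0,3.6,-2.4],0],
  [[5.0,4.6,-3],0],
  [[5.0,4.6,-3],0],
])

```text
clock: 44.75
eef_pos: [452.8, -380.8, 240.5]
tcp_rot: [-2.205, 2.227, -0.014]
force: [0.0, -0.8, -0.7]
gripper_width: 80.2
```

Emit:
carry_out([
  [[1,1,0],0],
  [[2,2,0],0],
  [[3,2.6,0],0],
  [[4,2.6,0],0],
  [[4,2.6,0],0],
])

```text
clock: 45.25
eef_pos: [384.9, -483.2, 237.7]
tcp_rot: [-2.201, 2.232, -0.011]
force: [-0.7, -0.0, -0.9]
gripper_width: 80.6
```

Run:
```python
from h import *
s=sense();print(s['eef_pos'].round(1),s['force'].round(1))
crop(get_image('side'),260,40,440,280,3,'d33.png')
crop(get_image('scene'),180,120,440,320,3,'s33.png')
```

```text
[ 384.9 -483.2  237.7] [-0.7 -0.  -0.9]
```

View pics/d33.png

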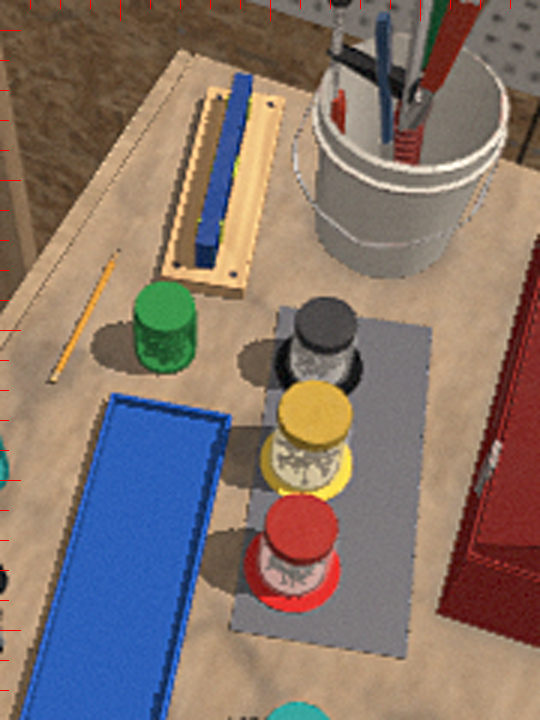

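View pics/s33.png

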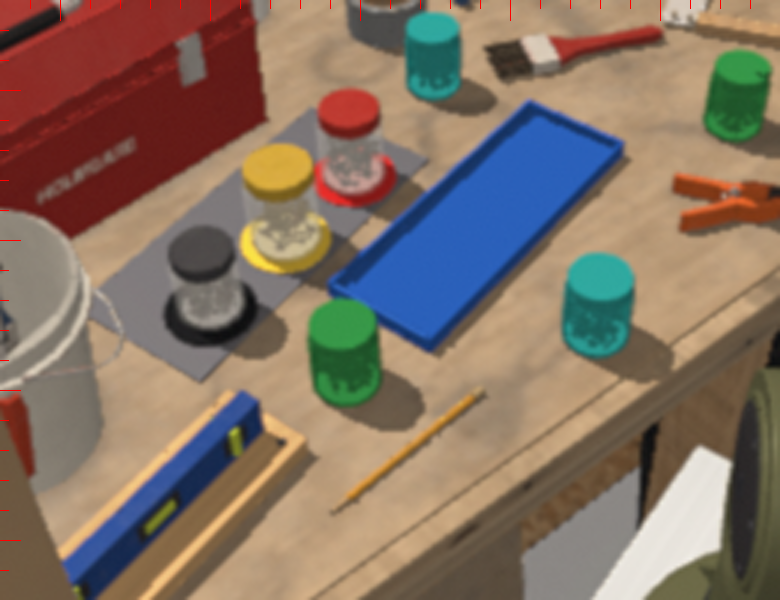

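All three jars stand on their own coasters. The level is on edge along the middle of the plank, and the pencil and brush haven't moved. I'm handing it in.

Run:
```python
from rig import *
print(sense()['qd'].round(3)); print(finish_job())
```

```text
[-0.016 -0.017 -0.02   0.013 -0.005  0.002 -0.   ]
the job is handed in; nothing more can be done
None
```

The job is done and handed in at about 45 s of the 125 s allowed. I moved all three jars upright into the blue tray and stood the level on its long edge along the middle of the plank. Then I put the yellow, black and red jars back on the coasters of their own colour.

**Last checks:** the final side and scene views show every jar upright on its matching coaster, centred to within about 2–3 mm. The level is on edge; I set it down about 3–5 mm short of the plank's centreline (x) and within about 1–2 mm of the middle along it. The look-alike jars, pencil and paint brush are where they were, and the arm was clear of everything.

**What disagreed or came close:**
- **Camera offset:** the side camera read about 3.5 mm low in y against the wrist camera and the measured gripper positions, so I used the latter two.
- **Contact force:** setting the yellow jar into the tray peaked at 39.5 N on the wrist reading, just under the 40 N limit for the arm or gripper body. That was the held jar pressing on the tray floor. I made the later set-downs more gently, and none read above 13 N.
- **Bucket clearance:** the gripper passed within an estimated 6–10 mm of the bucket's wire handle. I stopped the level those few mm short of the centreline because of it, and felt no contact.

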